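# Unlock the ramp, load the wash tote and push it up into its dock

### The arm

A 6-joint arm with a two-finger parallel gripper is mounted at the origin on a cart in front of the work surface, level with it; the furniture and walls round the work are solid. World frame = base frame: x ahead of the robot, y to its left, z up, the work surface at z = 0. Lengths are in mm, angles in rad, forces in N, time in s.
With the tool pointing down it reaches from about 300 to 775 mm from the base axis. Payload 14.6 kg.
Tool frame: the origin (TCP) lies on the centre line of the jaws, within the pads' length; the fingertips stand 11 mm ahead of it and the grasp point (between the pads) lies 8 mm behind it; x points along the fingers, y is the direction in which the jaws open and shut, and the axes are right-handed (so a half turn about x gives the same grasp; the last joint's range is limited). The gripper opens to 94 mm and grips with 3 to 60 N. Pads are 16 mm wide; open, the fingers measure 119 mm over their backs; the gripper's body (75 mm by 177 mm) begins 78 mm behind the grasp point.
Start: joints at [-1.391, 0.3, 1.521, -0, 1.321, -0.067], TCP at [134.36, -533.326, 216.446] pointing down, gripper open.
Joint ranges: [-3.03, 3.03], [-0.79, 2.21], [0.23, 2.52], [-1.04, 4.18], [0, 3.07], [-2.55, 2.55]. Speed limits (rad/s): [2.22, 2.22, 2.57, 3.14, 3.14, 3.14].

### API

Orientations are given as [roll, pitch, yaw] about the fixed x, y, z axes, in that order (R = Rz(yaw) Ry(pitch) Rx(roll)).
In Python, from cell import manip gives the robot as it stands.
- The arm moves only by the shell command python3 -m handwheel 'ROWS' [OPENING] [FORCE]. ROWS is JSON, a list of rows, each a list of 2 entries, a list of its own where there are three numbers: the shift along the tool's x, y, z in mm, then the turn about the tool's x in rad. In form: [[[x, y, z], spin], ...]. A call has exactly 10 rows; each row shifts and turns the commanded pose from where the row before left it, along the tool's axes as they then stand; what a row does not reach is not made up. A row lasts 1/8 s, in which the tool goes at most 62.5 mm and 10.7 degrees, less where a joint would pass 70% of its speed; a pose out of reach is approached as far as the arm can. A call with a gripper value outside its range is refused whole. OPENING is the closure in counts, from 0 (fully open) to 255 (shut), set as the call begins (- or left out, the last holds). The fingers move at their own pace and stop on an object; FORCE is the grip in N (left out, the last holds). Time passes only in rows, so rows that do not move let the fingers close, or fill a call up. It gives the time, the measured TCP pose, the force and the opening at its end, in the units of the state.
- manip.read_state(): the state, without advancing time (a new reading comes with each control period).
- manip.camera(name): name is "side" or "top" or "wrist"; returns a dict with "pixels" (480x640x3 uint8, red, green, blue), "z_map" (480x640 float32, mm along the optical axis (not along the pixel's ray), 0 where there is no reading), "mtx" (3x3 intrinsics, pixels), "xyz" and "orientation" of the camera in the world. Camera axes: x right, y up, looking along -z (the intrinsics and any distortion apply to the point x, -y, -z); pixel columns grow to the right and rows downward; lengths in mm; the calibration is good to about 2 mm. A picture is of the moment at which its call begins.
- manip.sign_off(): hands the job in, once; it reports no verdict.
Trained networks look in the newest picture that a camera, given by its name, has taken for a name from the list of things; names that differ only in an ending like _2 or _b are one class to them, and where a whole thing is asked for, a point or a joint stands for the part that bears it (a point fixed in the world has none). Each returns a list of dicts, best first, with "confidence" (0 to 1); they miss things now and then, are a little off and sometimes report something else, mostly with a low value. They report only what shows in the picture. A call takes as long as a camera call.
- manip.cut_out(target, camera): "region" (480x640 bool, what is visible of it) and "centre" ([column, row] in pixels, amid what is visible of it).
The state is a dict: "clock": time; "joints": joint angles; "qd": joint speeds; "effort": joint torques, N m; "eef_pos": TCP position; "eef_rot": TCP orientation; "wrist_force": force on the tool from outside, world axes, zero at the start; "moment": the same for the moment, N m; "finger_gap": finger opening in mm.
Only numpy, scipy, OpenCV 4.12 (cv2) and the standard library are available. Lean on these libraries where they do the work, as an engineer would, in place of code of your own. Each camera call takes 0.05 s, during which the arm holds its last target. There are 200 camera calls.

### The job

Get the wash tote ready and dock it: turn the bayonet lock on the dock's deck about a quarter turn anticlockwise as far as it goes, lift it out and leave it in the black drip tray beside the dock, and put every brass hose fitting into the tote while the tote still stands on the bench, in whichever order you like. Then push the loaded tote up the ramp, tab end last and without lifting it off, until its rear edge drops behind the steel lip and it lies flat on the deck. Leave the other things on the bench where they are.

Things in the scene. Friction and masses are not known exactly. Their poses are not given: they have to be found in the camera images.
- dock: low metal dock fixed to the bench; origin at bench level below the inner edge of its lip, x points up the ramp, z up. Ramp from bench level at x = -125 mm up to the steel lip, 38 mm high, flat on top from x = -12 to 0. Behind it the level deck, 28 mm high, x = 0 to 150 mm, then an end stop 54 mm high. Side guides 18 mm over ramp and deck, inner faces at y = +-72 mm
- ramp_foot (a point): middle of the foot of the ramp, at bench level, dock x = -125 mm. Beside it two wings 22 mm high flare out from the guides towards the tote, back to dock x = -164 mm, where 180 mm is clear between them
- lock_slot (a point): middle of the slot in the deck, on its top face (28 mm high), at dock x = 60 mm. The slot, along the dock's y, lets the lock's crossbar through with about 2 mm play each way
- lock: loose bayonet lock, 55 mm tall, 0.12 kg, standing in the deck in the tote's way. Origin at its underside, z up its axis: crossbar 40 x 7 mm along x at z = 0 to 8 mm, 14 mm shaft, disc 36 mm across at z = 20 to 25 resting on the deck, then the bar grip. Starts with x along the dock's x or up to 0.3 rad anticlockwise; free to lift out when turned anticlockwise to its stop (x along the dock's y)
- lock_grip (a point): middle of the lock's black bar grip: 46 mm long along the lock's x, 14 mm wide, from 17 mm below to 11 mm above this point; turns easily. Lift by 45 mm or more to clear the deck
- tote: open grey tote, 135 long (x) x 130 wide (y), walls 46 mm high, 0.45 kg empty; origin under its centre, x to its front, z up. Floor 5 mm thick; inside x = -57 to 61, y = -59 to 59 mm. Starts on the bench before the ramp, facing it but askew and off its middle line. Docked, its origin is at dock x = 67 to 83 mm, z = 28 mm; pushing it up takes 4 to 12 N
- tote_tab (a point): middle of the top edge of the tab on the tote's rear (-x) wall, 60 mm over the tote's underside; the tab is 60 mm wide (tote y), 10 mm thick and rises 14 mm over the wall, which is as thick; take it from above to drag the tote straight, push on it or the wall below
- fitting_1: brass hose fitting, 23 wide x 50 long x 31 mm high as it lies, 0.06 kg; origin under its centre (bench level), y along its length. Three or four are present (None = not there this time)
- fitting_2: brass hose fitting, 23 wide x 50 long x 31 mm high as it lies, 0.06 kg; origin under its centre (bench level), y along its length. Three or four are present (None = not there this time)
- fitting_3: brass hose fitting, 23 wide x 50 long x 31 mm high as it lies, 0.06 kg; origin under its centre (bench level), y along its length. Three or four are present (None = not there this time)
- fitting_4: brass hose fitting, 23 wide x 50 long x 31 mm high as it lies, 0.06 kg; origin under its centre (bench level), y along its length. Three or four are present (None = not there this time)
- drip_tray: stack of black drip trays standing on the bench, 186 (x) x 142 (y) x 72 mm; origin under its centre. Its inside is about 115 x 85 mm, floor 33 mm above the bench
- pressure_gauge: pressure gauge in a black rubber boot, 101 x 76 x 38 mm, origin underneath; bystander, leave alone
- work_lamp: flat work lamp, 58 x 118 x 35 mm, origin underneath; bystander, leave alone
- drill_chuck: drill chuck, 43 mm across, 50 mm high, origin underneath; bystander, leave alone

How it is judged:
By the outcome, as a careful person would: the job done as asked, in the order asked, and still so for the second after the job is handed in, with the robot touching nothing.
Of fitting_1, fitting_2, fitting_3, fitting_4 only 3 to 4 are there at a start; the rules pass over those that are not, and their reading is None.
At some moment in a run one of tote, fitting_1, fitting_2, fitting_3, fitting_4 may be knocked a few centimetres aside while the robot is not near it.
Once in a run the grip may slacken for a moment while it holds something.
It also fails if it takes over 192 s, if anything falls off the work surface, if the arm or the gripper's body presses on something with over 40 N, if the wrist force passes 120 N, or if a joint passes its speed limit or range.

## Working session

There is one attempt and no reset: what is moved stays moved. The work goes in short steps, Python scripts to look and compute and a shell command to move; the robot and the scene stay as the last step left them, time stands still between calls to the robot, and variables do not carry over. Pictures are saved under pics/ and viewed, about 12 in all and at most 16, crops included, and the job is handed in when it is done.

```bash
ls; mkdir -p pics; cat > h.py <<'E'
import numpy as np, cv2
from cell import manip
from scipy.spatial.transform import Rotation as R
def shot(n):
    return manip.camera(n)
def save(c,f): cv2.imwrite('pics/'+f,cv2.cvtColor(c['pixels'],cv2.COLOR_RGB2BGR))
def pose(c): return R.from_euler('xyz',c['orientation']).as_matrix(),np.array(c['xyz'])
def pts(c,mask=None):
    z=c['z_map']; v,u=np.nonzero((z>0) if mask is None else (mask&(z>0)))
    d=z[v,u]; K=np.array(c['mtx'])
    P=np.c_[(u-K[0,2])/K[0,0]*d,-(v-K[1,2])/K[1,1]*d,-d]
    Rm,t=pose(c); return P@Rm.T+t
def ray(c,px):
    K=np.array(c['mtx']);Rm,t=pose(c)
    return t,Rm@np.array([(px[0]-K[0,2])/K[0,0],-(px[1]-K[1,2])/K[1,1],-1])
def proj(c,p):
    K=np.array(c['mtx']);Rm,t=pose(c);q=Rm.T@(np.array(p)-t)
    return K[0,0]*q[0]/-q[2]+K[0,2],K[1,1]*q[1]/q[2]+K[1,2]
def box(P):
    r=cv2.minAreaRect(P[:,:2].astype(np.float32)); return np.round(r[0],1),np.round(r[1],1),round(r[2],1)
E
python3 - <<'E'
from h import *
print(manip.read_state())
for n in ['top','side','wrist']:
    c=shot(n); save(c,n+'0.png'); print(n,c['xyz'],c['orientation'],c['mtx'],[k for k in c])
    if n=='wrist': continue
    for t in ['dock','lock','tote','tote_tab','lock_grip','fitting_1','drip_tray','pressure_gauge','work_lamp','drill_chuck']:
        for d in manip.cut_out(t,n):
            P=pts(c,d['region'])
            print(t,round(d['confidence'],2),np.round(d['centre']),len(P),np.round(np.median(P,0)) if len(P) else '',np.round(np.percentile(P[:,2],[2,98])),box(P) if len(P) else '')
E
```

```text
pics
{'clock': 0.0, 'joints': array([-1.39059546e+00,  3.00492327e-01,  1.52159438e+00, -1.60639199e-06,
        1.32069912e+00, -6.66007866e-02]), 'qd': array([-0.00010829,  0.00127035,  0.00071103, -0.00140961,  0.00121669,
        0.00123131]), 'effort': array([ 4.82983596e-04, -5.31805015e+01, -3.52736735e+01,  7.08830310e-02,
        2.44265457e-02, -9.55525502e-05]), 'eef_pos': array([ 134.31747489, -533.08300971,  215.86905532]), 'eef_rot': array([-1.63609308,  1.56960315,  1.75230163]), 'wrist_force': array([-0.18624705, -0.16450894, -0.32966877]), 'moment': array([ 0.00885446, -0.03895215, -0.02142029]), 'finger_gap': 93.7359493063595}
top [ 360.68591889   49.85557207 1985.59077373] [ 0.13105946 -0.00931003 -1.54760775] [[584.09892065   0.         321.85570103]
 [  0.         584.09892065 224.95081989]
 [  0.           0.           1.        ]] ['pixels', 'z_map', 'mtx', 'xyz', 'orientation']
dock 0.94 [338. 267.] 3852 [481. -20.  28.] [-0. 55.] (array([484.2,  -6.5]), array([317.7, 168. ]), 83.2)
dock 0.24 [349. 266.] 70 [475. -62.  58.] [25. 71.] (array([476. , -64.6]), ar
[... 2488 characters left out ...]
83.] 399 [397. 478.  27.] [-3. 38.] (array([388.8, 527.7]), array([ 89.9, 165. ]), 19.7)
work_lamp 0.69 [351. 192.] 340 [659. 380.  30.] [ 6. 38.] (array([652.8, 414.9]), array([ 51. , 144.4]), 17.1)
work_lamp 0.58 [286. 274.] 3232 [481. -66.  28.] [ 2. 54.] (array([475.5,  -4.3]), array([353.8, 188.6]), 81.5)
drill_chuck 0.69 [399. 258.] 235 [815.  23.  31.] [ 2. 48.] (array([827.4,  61.7]), array([115.3,  41.7]), 69.4)
wrist [ 202.48420478 -516.23822001  384.17609059] [-2.43169143e-01 -5.97325299e-04 -1.32474905e+00] [[361.89373248   0.         317.01774286]
 [  0.         361.89373248 238.73822096]
 [  0.           0.           1.        ]] ['pixels', 'z_map', 'mtx', 'xyz', 'orientation']
```

```bash
python3 - <<'E'
import cv2
a=cv2.imread('pics/top0.png')[120:360,140:560]; cv2.imwrite('pics/topc0.png',cv2.resize(a,None,fx=1.9,fy=1.9,interpolation=cv2.INTER_CUBIC))
a=cv2.imread('pics/side0.png')[150:400,180:480]; cv2.imwrite('pics/sidec0.png',cv2.resize(a,None,fx=2.3,fy=2.3,interpolation=cv2.INTER_CUBIC))
E
```

```text
(no output)
```

View pics/topc0.png

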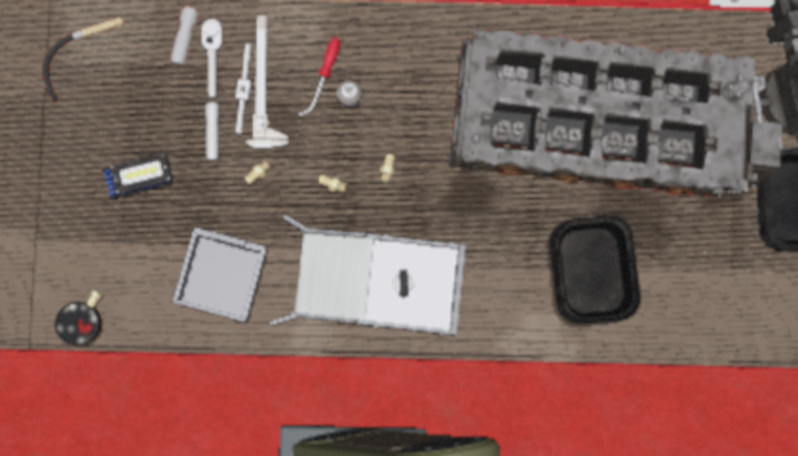

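View pics/sidec0.png

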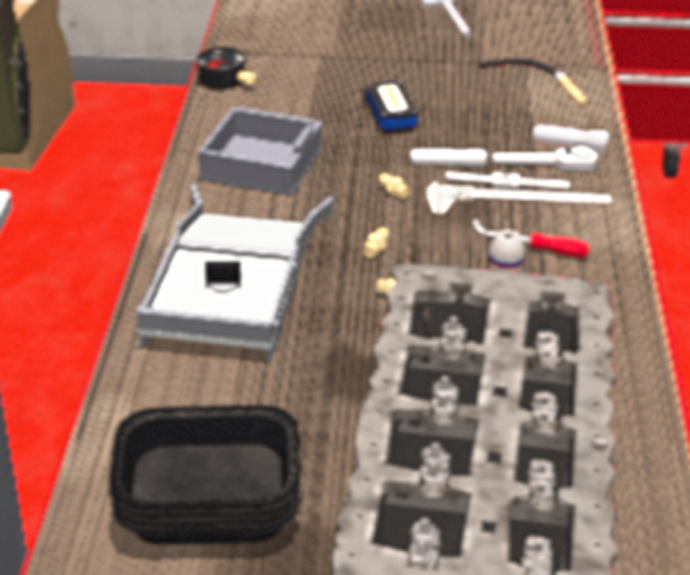

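Three brass fittings show (top crop (257,172), (332,184), (387,167)); the brass bit at (93,298) is the gauge's stem. The lock stands black at (403,283) on the deck, and the drip tray is at (595,270). The tote at (220,275) is askew before the wings.

```bash
cat >> h.py <<'E'
def tool(s=None):
    s=s or manip.read_state(); return R.from_euler('xyz',s['eef_rot']).as_matrix(),np.array(s['eef_pos']),s
def to(x,y,z,yaw=None,s=None):
    """yaw: world direction (rad) of jaw axis, mod pi"""
    M,p,s=tool(s); sp=0
    cur=np.arctan2(M[1,1],M[0,1])
    if yaw is not None:
        d=(yaw-cur+np.pi/2)%np.pi-np.pi/2; sp=-d; M=M@R.from_euler('x',sp).as_matrix()
    v=M.T@(np.array([x,y,z])-p)
    print('cur yaw %.3f spin %.3f then shift'%(cur,sp),np.round(v,1),'| q6 %.2f tcp'%s['joints'][5],np.round(p,1),'F',np.round(s['wrist_force'],1),'gap %.1f t %.1f'%(s['finger_gap'],s['clock']),'xdir',np.round(M[:,0],3),'z',np.round(M[:,2],2))
E
python3 - <<'E'
from h import *
to(450,-30,300); to(450,-30,300,-1.5)
E
```

```text
cur yaw -1.324 spin 0.000 then shift [ -83.6 -411.  -429. ] | q6 -0.07 tcp [ 134.4 -533.3  216.4] F [ 0.4 -0.5 -0.2] gap 94.0 t 1.1 xdir [-0.  0. -1.] z [-0.97 -0.24 -0.  ]
cur yaw -1.324 spin 0.176 then shift [ -83.6 -479.7 -350.5] | q6 -0.07 tcp [ 134.4 -533.3  216.4] F [ 0.4 -0.5 -0.2] gap 94.0 t 1.1 xdir [-0.  0. -1.] z [-1.   -0.07  0.  ]
```

```bash
python3 -m handwheel '[[[-8,-41,-43],0],[[-8,-41,-43],0],[[-8,-41,-43],0],[[-8,-41,-43],0],[[-8,-41,-43],0],[[-8,-41,-43],0],[[-8,-41,-43],0],[[-8,-41,-43],0],[[-8,-41,-43],0],[[-8,-41,-43],0]]' 0 20
python3 - <<'E'
from h import *
to(450,-30,300)
c=shot('wrist'); save(c,'w1.png')
for t in ['dock','lock','lock_grip','tote','tote_tab','fitting_1','drill_chuck']:
    for d in manip.cut_out(t,'wrist'):
        P=pts(c,d['region'])
        if len(P): print(t,round(d['confidence'],2),np.round(d['centre']),len(P),np.round(np.median(P,0)),np.round(np.percentile(P[:,2],[2,98])),box(P))
np.savez('w1.npz',**c)
E
```

```text
clock: 2.4
eef_pos: [451.9, -28.8, 297.0]
eef_rot: [2.69, 1.57, -0.205]
wrist_force: [0.0, -0.9, 0.4]
finger_gap: 94.1
cur yaw -1.324 spin 0.000 then shift [-3.   0.7  2.1] | q6 1.18 tcp [451.9 -28.8 297. ] F [ 0.  -0.9  0.4] gap 94.1 t 2.4 xdir [ 0.001 -0.    -1.   ] z [-0.97 -0.24 -0.  ]
dock 0.96 [317. 182.] 31630 [485. -23.  27.] [ 2. 53.] (array([485. , -14.2]), array([353.8, 196.4]), 85.7)
dock 0.24 [357. 198.] 817 [477. -65.  59.] [31. 62.] (array([476.3, -67.7]), array([34. , 40.5]), 60.5)
lock 0.66 [284.  17.] 768 [651.  57.  17.] [ 5. 22.] (array([653.8,  60.6]), array([47.9, 24.8]), 66.8)
lock 0.58 [355. 199.] 869 [477. -65.  59.] [31. 62.] (array([474.6, -67.2]), array([34.8, 48.9]), 75.6)
lock_grip 0.88 [355. 197.] 857 [477. -65.  59.] [30. 62.] (array([476.8, -67.2]), array([41. , 35.2]), 39.3)
lock_grip 0.5 [287.  15.] 840 [652.  57.  17.] [-1. 22.] (array([656.7,  61.8]), array([54.5, 27.5]), 57.1)
tote 0.96 [ 83. 119.] 17214 [485. 267.   8.] [ 3. 59.] (array([486.2, 271.1]), array([168.5, 140.8]), 75.3)
tote 0.32 [282.  14.] 750 [651.  58.  17.] [ 9. 22.] (array([653.7,  59.8]), array([47.8, 24.2]), 57.4)
tote 0.26 [315. 184.] 31560 [485. -23.  27.] [ 2. 53.] (array([481.5, -17.1]), array([345.7, 195.4]), 84.7)
tote_tab 0.97 [ 82. 118.] 17283 [485. 266.   8.] [ 3. 59.] (array([479.1, 273.6]), array([168.6, 154. ]), 76.2)
fitting_1 0.85 [368.  16.] 602 [675. -35.  18.] [ 5. 23.] (array([678.1, -35.9]), array([23.3, 37. ]), 77.3)
fitting_1 0.78 [284.  18.] 775 [652.  58.  17.] [ 4. 22.] (array([654.7,  63.5]), array([54.3, 25.7]), 77.6)
```

View pics/w1.png

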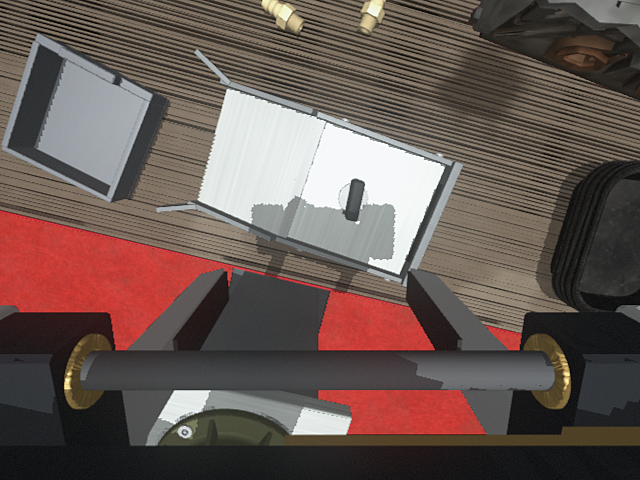

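The picture shows the tote at (85,120), the ramp with wings on the left of the dock, the lock grip at (355,200), and fittings at (284,15) and (371,15). The grip looks nearly along the dock's y, so I'll measure its angle exactly.

```bash
python3 - <<'E'
from h import *
c=dict(np.load('w1.npz')); P=pts(c)
def sel(x0,x1,y0,y1,z0,z1): 
    m=(P[:,0]>x0)&(P[:,0]<x1)&(P[:,1]>y0)&(P[:,1]<y1)&(P[:,2]>z0)&(P[:,2]<z1); return P[m]
g=sel(430,520,-120,-20,52,75); print('grip',len(g),box(g),np.median(g[:,2]),g.mean(0))
d=sel(400,570,-130,-10,40,52);print('guides',len(d),box(d))
d=sel(380,600,-190,100,20,34);print('deck',len(d),box(d),np.median(d[:,2]))
e=sel(380,600,-190,-120,48,60); print('endstop',len(e),box(e),np.median(e[:,2]), e[:,:2].min(0),e[:,:2].max(0))
for a in np.arange(395,585,12): # end stop edge profile
    q=e[(abs(e[:,0]-a)<4)]; 
    if len(q): print(a,len(q),q[:,1].min().round(1),q[:,1].max().round(1),end='; ')
print()
l=sel(400,570,-40,30,33,42); print('lip',box(l),len(l))
t=sel(380,580,180,360,40,50); print('tote rim',len(t),box(t))
t=sel(380,580,180,360,3,9); print('tote floor',len(t),box(t))
t=sel(380,580,180,380,53,66); print('tab',len(t),box(t) if len(t) else '',np.percentile(t[:,2],50) if len(t) else '')
# guides lines: points higher than ramp/deck at outer
E
```

```text
grip 512 (array([476.1, -67.7]), array([45.8, 14.2]), 3.9) 59.96429615400723 [476.85397607 -67.21051648  59.71878561]
guides 1060 (array([480.1, -69.9]), array([119.7, 160.2]), 90.0)
deck 18958 (array([479.9, -25.8]), array([265.7, 156. ]), 84.8) 27.423686517787274
endstop 1201 (array([ 467.6, -161.9]), array([ 11.6, 155.6]), 84.7) 53.210236025259576 [ 390.35150618 -173.82326232] [ 545.40402227 -150.00877276]
395 30 -155.1 -150.0; 407 13 -152.5 -151.5; 419 64 -163.1 -152.6; 431 63 -164.1 -153.2; 443 66 -165.2 -154.7; 455 70 -166.3 -155.3; 467 66 -166.7 -157.0; 479 70 -168.2 -157.5; 491 68 -169.2 -157.9; 503 74 -170.4 -159.8; 515 73 -172.3 -160.2; 527 74 -173.1 -162.3; 539 76 -173.8 -163.0; 
lip (array([480.1,  -4.8]), array([ 69.3, 160.1]), 89.9) 2804
tote rim 3278 (array([483.5, 253.9]), array([132.5, 135.2]), 76.2)
tote floor 7994 (array([469.8, 254.7]), array([127.3, 163.9]), 77.0)
tab 647 (array([544. , 238.3]), array([60.8, 10.2]), 76.1) 59.111182957450126
```

```bash
python3 - <<'E'
import cv2,numpy as np
a=cv2.imread('pics/w1.png'); b=cv2.resize(a[20:220,0:200],None,fx=2,fy=2,interpolation=cv2.INTER_CUBIC); d=cv2.resize(a[140:260,290:410],(400,400),interpolation=cv2.INTER_CUBIC)
cv2.imwrite('pics/w1z.png',np.hstack([b,d]))
E
```

```text
(no output)
```

View pics/w1z.png

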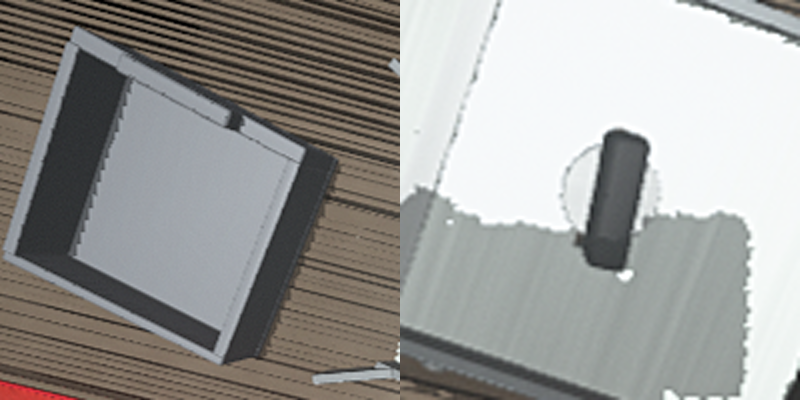

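Confirmed: the tab is on the tote's far (+x world) wall, a quarter turn or so from facing the ramp, and the lock's grip lies about 9° off the dock's y. That disagrees with the text, so I'll go by what I see: turn the lock anticlockwise to its stop, and later turn the tote.

```bash
python3 - <<'E'
from h import *
to(476,-68,120,-1.503); 
c=dict(np.load('w1.npz')); P=pts(c)
u=np.array([-.092,-.996]);v=np.array([.996,-.092]);O=np.array([481.6,-7.9])
q=(P[:,:2]-O); X=q@u;Y=q@v
for a in range(-130,170,10):
    m=(abs(X-a)<2)&(abs(Y-45)<6); print(a,np.round(np.median(P[m,2]),1) if m.any() else None,end='; ')
print()
for a in (-60,30,110):
    for s in (-1,1):
        m=(abs(X-a)<15)&(abs(s*Y-75)<18)&(P[:,2]>41 if a>0 else P[:,2]>35); print(a,s,m.sum(),np.percentile(Y[m],[2,98]).round(1) if m.any() else '')
E
```

```text
cur yaw -1.326 spin 0.177 then shift [176.5  37.9 -22.7] | q6 1.17 tcp [450.8 -31.7 296.4] F [ 0.2 -0.3  1. ] gap 93.9 t 2.8 xdir [-0. -0. -1.] z [-1.   -0.07  0.  ]
-130 -1.2; -120 0.8; -110 4.0; -100 7.7; -90 11.3; -80 14.7; -70 18.1; -60 21.1; -50 24.8; -40 27.9; -30 31.3; -20 34.8; -10 37.3; 0 35.9; 10 27.3; 20 27.8; 30 27.6; 40 27.1; 50 27.5; 60 27.2; 70 27.5; 80 27.5; 90 27.4; 100 27.4; 110 27.3; 120 27.6; 130 27.3; 140 27.6; 150 43.6; 160 53.3; 
-60 -1 133 [-77.9 -71.9]
-60 1 151 [71.8 77.8]
30 -1 140 [-79.3 -71.9]
30 1 167 [71.9 78.7]
110 -1 128 [-77.3 -71.6]
110 1 155 [72.  77.9]
```

```bash
python3 -m handwheel '[[[0,0,0],0.09],[[0,0,0],0.087],[[30,9,-6],0],[[40,10,-6],0],[[40,10,-6],0],[[40,9,-5],0],[[26,0,0],0],[[0,0,0],0],[[0,0,0],0],[[0,0,0],0]]' 120 25
python3 - <<'E'
from h import *
to(476,-68,48,-1.503)
E
```

```text
clock: 4.05
eef_pos: [477.2, -67.2, 121.7]
eef_rot: [2.858, 1.569, -0.214]
wrist_force: [-0.9, -0.2, 0.0]
finger_gap: 49.7
cur yaw -1.501 spin 0.002 then shift [73.7  0.6  1.4] | q6 1.29 tcp [477.2 -67.2 121.7] F [-0.9 -0.2  0. ] gap 49.7 t 4.0 xdir [ 0.002 -0.    -1.   ] z [-1.   -0.07 -0.  ]
```

```bash
python3 -m handwheel '[[[20,0,1],0],[[20,0,0],0],[[20,0,0],0],[[13,0,0],0],[[0,0,0],0],[[0,0,0],0],[[0,0,0],0],[[0,0,0],0],[[0,0,0],0],[[0,0,0],0]]' 
python3 -m handwheel '[[[0,0,0],0],[[0,0,0],0],[[0,0,0],0],[[0,0,0],0],[[0,0,0],0],[[0,0,0],-0.08],[[0,0,0],-0.08],[[0,0,0],-0.08],[[0,0,0],0],[[0,0,0],0]]' 255 25
python3 - <<'E'
from h import *
to(476,-68,48,-1.503); print(manip.read_state()['moment'])
E
```

```text
clock: 5.3
eef_pos: [475.8, -67.1, 47.5]
eef_rot: [2.934, 1.571, -0.138]
wrist_force: [0.3, -0.1, 0.1]
finger_gap: 50.0
clock: 6.55
eef_pos: [475.8, -67.1, 47.5]
eef_rot: [-2.137, 1.571, 1.312]
wrist_force: [0.2, -0.0, -0.1]
finger_gap: 16.5
cur yaw -1.263 spin 0.240 then shift [-0.5  0.9 -0.2] | q6 1.05 tcp [475.8 -67.1  47.5] F [ 0.2 -0.  -0.1] gap 16.5 t 6.5 xdir [ 0.  0. -1.] z [-1.   -0.07 -0.  ]
[-0.29276882  0.00381191 -0.78073971]
```

```bash
python3 - <<'E'
from h import *
c=shot('wrist'); save(c,'w2.png'); np.savez('w2.npz',**c)
P=pts(c); u=np.array([-.092,-.996]);v=np.array([.996,-.092]);O=np.array([481.6,-7.9]); X=(P[:,:2]-O)@u;Y=(P[:,:2]-O)@v
m=(abs(X-60)<40)&(abs(Y)<40)&(P[:,2]>40)&(P[:,2]<70); print(m.sum(), box(P[m]) if m.any() else '')
E
```

```text
4200 (array([477.2, -62.9]), array([35.3, 45.4]), 77.8)
```

View pics/w2.png

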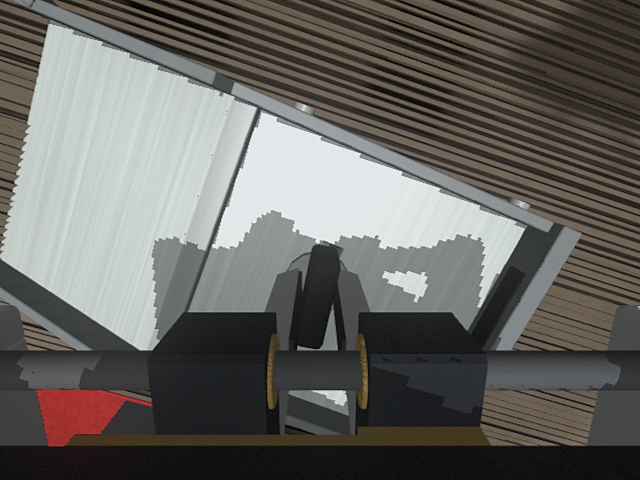

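```bash
python3 -m handwheel '[[[0,0,0],0.08],[[0,0,0],0.06],[[0,0,0],0.05],[[0,0,0],0],[[0,0,0],0],[[-2,0,0],0],[[-2,0,0],0],[[-2,0,0],0],[[-2,0,0],0],[[0,0,0],0]]' 255 25
python3 - <<'E'
from h import *
to(476,-68,48,-1.503); print(manip.read_state()['moment'])
E
```

```text
clock: 7.85
eef_pos: [475.7, -67.1, 55.7]
eef_rot: [-0.513, 1.571, 2.748]
wrist_force: [-2.4, -1.0, 0.0]
finger_gap: 14.0
cur yaw -1.451 spin 0.052 then shift [ 7.7  1.  -0.2] | q6 1.23 tcp [475.7 -67.1  55.7] F [-2.4 -1.   0. ] gap 14.0 t 7.8 xdir [-0.  0. -1.] z [-1.   -0.07  0.  ]
[-0.20169771  0.50914862 -0.21879878]
```

```bash
python3 -m handwheel '[[[-2,0,0],0],[[-2,0,0],0],[[-2,0,0],0],[[-2,0,0],0],[[-2,0,0],0],[[0,0,0],0],[[0,0,0],0],[[0,0,0],0],[[0,0,0],0],[[0,0,0],0]]' 255 25
python3 - <<'E'
from h import *
for i in range(2):
  c=shot('wrist'); to(476,-68,48,-1.503); print(manip.read_state()['moment'])
save(c,'w3.png')
c=shot('side')
for d in manip.cut_out('lock_grip','side'):
    P=pts(c,d['region']); print(d['confidence'],d['centre'],np.percentile(P[:,2],[5,50,98]),box(P))
a=c['pixels'][200:330,220:350,::-1]; b=cv2.imread('pics/w3.png')[200:400,220:420]
cv2.imwrite('pics/s3.png',np.hstack([cv2.resize(a,(400,400)),cv2.resize(b,(400,400))]))
E
```

```text
clock: 9.1
eef_pos: [476.0, -67.1, 65.6]
eef_rot: [2.794, 1.57, -0.228]
wrist_force: [0.9, -0.9, 2.4]
finger_gap: 14.1
cur yaw -1.451 spin 0.052 then shift [17.6  0.9  0. ] | q6 1.23 tcp [476.  -67.1  65.6] F [0.  0.3 3. ] gap 14.3 t 9.2 xdir [ 0.001 -0.    -1.   ] z [-1.   -0.07 -0.  ]
[-0.12000871  0.08244299 -0.07459564]
cur yaw -1.451 spin 0.052 then shift [17.6  0.9  0.1] | q6 1.23 tcp [476.  -67.1  65.6] F [-0.4 -1.5  2.3] gap 14.2 t 9.2 xdir [ 0.001 -0.    -1.   ] z [-1.   -0.07 -0.  ]
[-0.09829587  0.05680014 -0.19421579]
0.57 [279.9, 265.4] [27.40019869 52.02208642 78.81586073] (array([476.1, -71.5]), array([43.8, 35.9]), 2.6)
```

View pics/s3.png

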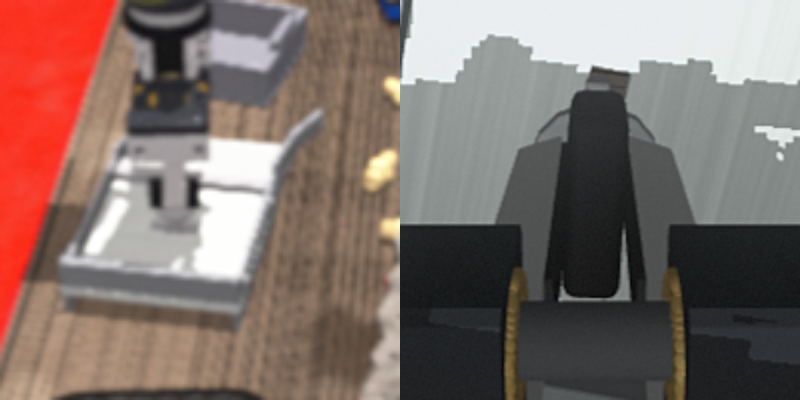

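The lock is coming out freely: the disc stands clear of the deck and the slot's hole shows at (610,78) in the right crop. It was already at its stop, and anticlockwise it went no further. Lifting on and carrying it to the tray.

```bash
python3 -m handwheel '[[[-8,0,0],0],[[-8,0,0],0],[[-8,0,0],0],[[-8,0,0],0],[[-8,0,0],0],[[-10,0,0],0],[[-10,0,0],0],[[-10,0,0],0],[[-10,0,0],0],[[0,0,0],0]]' 255 30
python3 - <<'E'
from h import *
c=shot('top'); P=pts(c)
m=(P[:,0]>380)&(P[:,0]<640)&(P[:,1]<-300)&(P[:,1]>-520)&(P[:,2]>62)&(P[:,2]<78); r=box(P[m]); print(m.sum(),r)
m=(P[:,0]>400)&(P[:,0]<620)&(P[:,1]<-320)&(P[:,1]>-490)&(P[:,2]>25)&(P[:,2]<38); r2=box(P[m]); print(m.sum(),r2)
x,y=(r[0]+r2[0])/2; to(x,y,145)
print(box(pts(c,manip.cut_out('lock','top')[0]['region'])) if manip.cut_out('lock','top') else '')
E
```

```text
clock: 10.55
eef_pos: [476.1, -67.1, 146.2]
eef_rot: [2.813, 1.569, -0.209]
wrist_force: [0.6, 0.1, -0.9]
finger_gap: 13.8
545 (array([ 505.5, -397.6]), array([185.6, 141.7]), 7.5)
1062 (array([ 500.4, -391.2]), array([168.7, 127.4]), 5.5)
cur yaw -1.451 spin 0.000 then shift [  0.7 328.2  12.2] | q6 1.23 tcp [475.8 -67.1 145.6] F [-0.3 -0.8 -1.1] gap 13.7 t 10.6 xdir [ 0. -0. -1.] z [-0.99 -0.12 -0.  ]
```

```bash
python3 -m handwheel '[[[0,10,0],0],[[0,30,1],0],[[0,40,1],0],[[0,45,2],0],[[0,45,2],0],[[0,45,2],0],[[0,40,1],0],[[0,37,1],0],[[0,25,0],0],[[0,15,0],0]]' 255 30
python3 - <<'E'
from h import *
to(505.5,-397.6,76)
E
```

```text
clock: 11.9
eef_pos: [505.0, -399.4, 144.7]
eef_rot: [-0.811, 1.57, 2.449]
wrist_force: [-0.2, 0.4, -1.4]
finger_gap: 13.4
cur yaw -1.452 spin 0.000 then shift [68.7 -1.6 -0.8] | q6 0.73 tcp [ 505.  -399.4  144.7] F [-0.2  0.4 -1.4] gap 13.4 t 11.9 xdir [-0.001  0.001 -1.   ] z [-0.99 -0.12  0.  ]
```

```bash
python3 -m handwheel '[[[12,-1,0],0],[[15,0,0],0],[[15,0,0],0],[[12,0,0],0],[[8,0,0],0],[[4,0,0],0],[[2,0,0],0],[[2,0,0],0],[[1,0,0],0],[[0,0,0],0]]' 255 30
python3 - <<'E'
from h import *
to(505.5,-397.6,76)
E
```

```text
clock: 13.15
eef_pos: [505.4, -396.9, 74.5]
eef_rot: [2.584, 1.571, -0.438]
wrist_force: [-0.1, -0.2, -0.8]
finger_gap: 13.9
cur yaw -1.451 spin 0.000 then shift [-1.5  0.7 -0. ] | q6 0.73 tcp [ 505.4 -396.9   74.5] F [-0.1 -0.2 -0.8] gap 13.9 t 13.2 xdir [ 0. -0. -1.] z [-0.99 -0.12 -0.  ]
```

```bash
python3 -m handwheel '[[[1,0,0],0],[[1,0,0],0],[[0,0,0],0],[[0,0,0],0],[[0,0,0],0],[[0,0,0],0],[[0,0,0],0],[[0,0,0],0],[[0,0,0],0],[[0,0,0],0]]' 120 30
python3 -m handwheel '[[[-10,0,0],0],[[-20,0,0],0],[[-40,0,0],0],[[-50,0,0],0],[[-40,0,0],0],[[0,-30,0],0],[[0,-50,0],0],[[0,-60,0],0],[[0,-60,0],0],[[0,-60,-15],0]]' 0 30
python3 - <<'E'
from h import *
to(620,60,280); to(620,60,280,0.9)
c=shot('top')
for d in manip.cut_out('fitting_1','top'):
    P=pts(c,d['region']); print('fit',round(d['confidence'],2),d['centre'],box(P),np.median(P[:,2]))
for d in manip.cut_out('lock','top'):
    P=pts(c,d['region']); print('lock',round(d['confidence'],2),d['centre'],box(P),np.median(P[:,2]))
P=pts(c); m=(P[:,0]>590)&(P[:,0]<750)&(P[:,1]<-90)&(P[:,1]>-400)&(P[:,2]>40); print(P[m].min(0),np.percentile(P[m],[2,98],axis=0))
a=c['pixels'][150:330,240:500,::-1]; cv2.imwrite('pics/t4.png',cv2.resize(a,None,fx=3,fy=3,interpolation=cv2.INTER_CUBIC))
E
```

```text
clock: 14.4
eef_pos: [505.4, -396.9, 72.5]
eef_rot: [1.378, 1.571, -1.643]
wrist_force: [0.6, -0.5, 0.7]
finger_gap: 49.7
clock: 15.65
eef_pos: [488.6, -135.4, 234.4]
eef_rot: [2.684, 1.568, -0.338]
wrist_force: [1.8, 0.2, -0.3]
finger_gap: 93.5
cur yaw -1.452 spin 0.000 then shift [ -45.5 -178.3 -153.7] | q6 1.11 tcp [ 488.6 -135.4  234.4] F [ 1.8  0.2 -0.3] gap 93.5 t 15.7 xdir [ 0.002 -0.001 -1.   ] z [-0.99 -0.12 -0.  ]
cur yaw -1.452 spin 0.790 then shift [ -45.5 -234.7   18.4] | q6 1.11 tcp [ 488.6 -135.4  234.4] F [ 1.8  0.2 -0.3] gap 93.5 t 15.7 xdir [ 0.002 -0.001 -1.   ] z [-0.78  0.62 -0.  ]
fit 0.45 [340.9, 207.2] (array([679.9, -33.3]), array([36.6, 14.4]), 0.7) 19.841099755049527
fit 0.38 [273.8, 209.8] (array([670.5, 200.5]), array([22.8, 44.6]), 36.3) 17.603234447940963
lock 0.62 [453.6, 260.2] (array([ 503.4, -394.2]), array([30.8, 44.2]), 74.3) 77.90235887805113
lock 0.62 [324.8, 267.9] (array([479.3,  -4.8]), array([332.6, 174.7]), 80.1) 26.157202898745936
[ 590.19284842 -399.97275902   40.23526326] [[ 658.4594163  -393.55974215   45.49218191]
 [ 747.29499631 -148.14418442  143.2020285 ]]
```

View pics/t4.png

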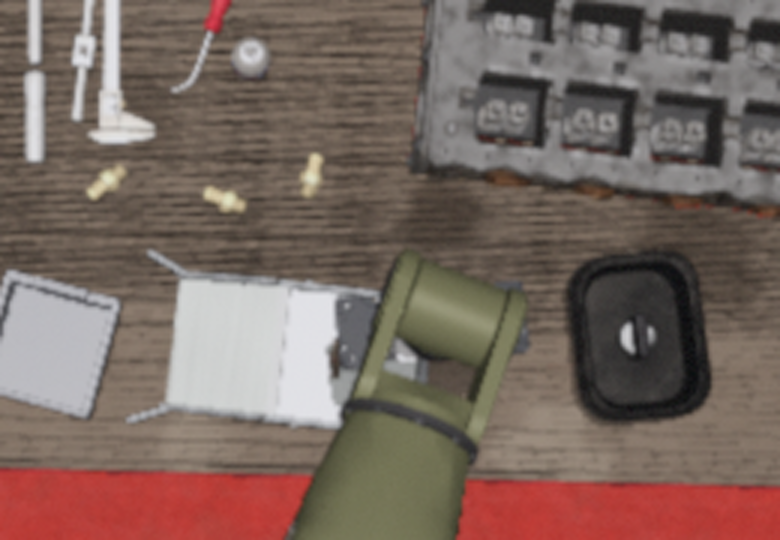

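The lock stands upright in the drip tray at (638,338); fittings show at (105,182), (225,200) and (311,175).

```bash
python3 -m handwheel '[[[-2,-25,-17],0],[[-2,-35,-23],0],[[-2,-40,-27],0],[[-2,-40,-27],0],[[-2,-25,-17],0],[[-2,-16,-12],0],[[0,0,0],0],[[0,0,0],0],[[0,0,0],0],[[0,0,0],0]]'
cat >> h.py <<'E'
def fits(n='wrist',t='fitting_1',cmin=.3,zmin=6):
    c=shot(n); out=[]
    for d in manip.cut_out(t,n):
        if d['confidence']<cmin: continue
        P=pts(c,d['region']); z=np.median(P[:,2]); 
        if len(P)<20: continue
        Q=P[(P[:,2]>zmin)&(P[:,2]<70)]
        if len(Q)<20: continue
        b=box(Q); a=b[2] if b[1][0]>b[1][1] else b[2]+90
        print(n,t,round(d['confidence'],2),np.round(d['centre']),b,'long axis deg',round((a+90)%180-90,1),'ztop',np.percentile(Q[:,2],98).round(1),len(Q))
    return c
E
python3 - <<'E'
from h import *
c=fits(); save(c,'w5.png'); to(670,-35,60); fits(t='drill_chuck',zmin=2)
P=pts(c); 
for n,x,y in (('a',678,-35),('b',655,62),('c',668,200)):
    m=(np.hypot(P[:,0]-x,P[:,1]-y)<45)&(P[:,2]>6)&(P[:,2]<45); Q=P[m]
    if len(Q)>10: print(n,box(Q),Q.mean(0).round(1),np.percentile(Q[:,2],[50,99]))
E
```

```text
clock: 17.05
eef_pos: [589.6, 56.8, 244.6]
eef_rot: [2.798, 1.571, -0.225]
wrist_force: [0.2, 0.5, 0.4]
finger_gap: 93.7
wrist fitting_1 0.91 [320. 156.] (array([653.6,  61.3]), array([47.9, 23.7]), 70.2) long axis deg 70.2 ztop 22.0 733
wrist fitting_1 0.79 [412. 138.] (array([683.7, -36.9]), array([24.9, 48.4]), 77.0) long axis deg -13.0 ztop 22.1 812
wrist fitting_1 0.55 [197. 124.] (array([670.3, 196.3]), array([23.6, 47.6]), 42.6) long axis deg -47.4 ztop 22.0 807
wrist fitting_1 0.44 [349. 296.] (array([484.1,  -6.9]), array([323.6, 189.4]), 84.7) long axis deg 84.7 ztop 52.8 20660
cur yaw -1.451 spin 0.000 then shift [184.6 101.  -68.8] | q6 1.49 tcp [589.6  57.1 244.5] F [-1.   0.4 -1.3] gap 94.0 t 17.1 xdir [ 0. -0. -1.] z [-0.99 -0.12 -0.  ]
wrist drill_chuck 0.88 [365.   5.] (array([800.2,  35.8]), array([35.8, 10.2]), 89.9) long axis deg 89.9 ztop 33.8 441
wrist drill_chuck 0.53 [129. 269.] (array([483.6, 253.8]), array([131.5, 136.5]), 76.3) long axis deg -13.7 ztop 59.2 12320
a (array([683.7, -36.9]), array([24.9, 48.4]), 77.0) [682.9 -35.3  17.1] [17.33935408 22.4287595 ]
b (array([653.6,  61.3]), array([47.9, 24.8]), 70.1) [653.5  60.4  17.2] [17.31645484 22.14209863]
c (array([670.7, 197. ]), array([24.6, 48.3]), 40.1) [670.9 194.4  17. ] [17.35349312 22.26021034]
```

View pics/w5.png

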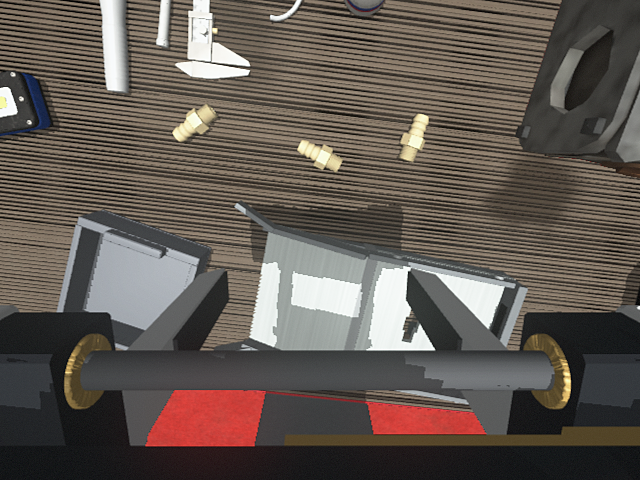

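Three fittings at (320,156), (413,138), (195,123) px; they measure 48 x 24 mm and about 23 mm high (text says 31). I will grasp low.

```bash
cat >> h.py <<'E'
def slot(lx,ly,z,yaw=True,C=(483.5,253.9),ang=np.radians(166)):
    ex=np.array([np.cos(ang),np.sin(ang)]);ey=np.array([-ex[1],ex[0]]); p=np.array(C)+lx*ex+ly*ey
    to(p[0],p[1],z,ang if yaw else None)
E
python3 - <<'E'
from h import *
to(683.2,-36.5,60,-1.798)
E
```

```text
cur yaw -1.451 spin 0.347 then shift [ 184.5   70.3 -112.3] | q6 1.49 tcp [589.7  57.3 244.5] F [ 0.6 -0.6  1.3] gap 94.3 t 17.2 xdir [ 0. -0. -1.] z [-0.97  0.23 -0.  ]
```

```bash
python3 -m handwheel '[[[0,0,0],0.174],[[0,0,0],0.173],[[20,10,-20],0],[[35,20,-30],0],[[40,20,-30],0],[[40,14,-22],0],[[30,6,-10],0],[[19,0,0],0],[[0,0,0],0],[[0,0,0],0]]' 60 25
python3 - <<'E'
from h import *
to(683.2,-36.5,15,-1.798)
E
```

```text
clock: 18.5
eef_pos: [683.5, -35.5, 62.2]
eef_rot: [-2.991, 1.569, -0.076]
wrist_force: [-1.2, 0.1, -0.1]
finger_gap: 71.9
cur yaw -1.797 spin 0.001 then shift [47.2  1.   0.2] | q6 1.69 tcp [683.5 -35.5  62.2] F [-1.2  0.1 -0.1] gap 71.9 t 18.5 xdir [ 0.002 -0.    -1.   ] z [-0.97  0.23 -0.  ]
```

```bash
python3 -m handwheel '[[[15,1,0],0],[[15,0,0],0],[[12,0,0],0],[[5,0,0],0],[[0,0,0],0],[[0,0,0],0],[[0,0,0],0],[[0,0,0],0],[[0,0,0],0],[[0,0,0],0]]' 
python3 -m handwheel '[[[0,0,0],0],[[0,0,0],0],[[0,0,0],0],[[0,0,0],0],[[0,0,0],0],[[0,0,0],0],[[-10,0,0],0],[[-20,0,0],0],[[-30,0,0],0],[[-20,0,0],0]]' 255 25
python3 - <<'E'
from h import *
slot(29,28,95); slot(29,28,95,False); fits('top',cmin=.2)
E
```

```text
clock: 19.75
eef_pos: [682.8, -37.0, 13.5]
eef_rot: [-2.93, 1.571, -0.016]
wrist_force: [-0.7, 0.1, -0.9]
finger_gap: 72.1
clock: 21.0
eef_pos: [683.4, -37.0, 96.4]
eef_rot: [-3.008, 1.568, -0.093]
wrist_force: [-0.7, -0.0, -0.3]
finger_gap: 23.4
cur yaw -1.798 spin -1.554 then shift [   0.7 -293.4 -205.9] | q6 1.69 tcp [683.4 -37.   96.4] F [-0.7 -0.  -0.3] gap 23.4 t 21.0 xdir [ 0.003 -0.    -1.   ] z [-0.24 -0.97 -0.  ]
cur yaw -1.798 spin 0.000 then shift [   0.7 -210.9  289.8] | q6 1.69 tcp [683.4 -37.   96.4] F [-0.7 -0.  -0.3] gap 23.4 t 21.0 xdir [ 0.003 -0.    -1.   ] z [-0.97  0.23 -0.  ]
```

```bash
python3 -m handwheel '[[[-2,-10,15],0],[[-2,-25,35],0],[[0,-36,49],0],[[0,-36,49],0],[[0,-36,49],0],[[0,-36,49],0],[[0,-22,31],0],[[0,-10,13],0],[[0,0,0],-0.17],[[0,0,0],-0.17]]' 
python3 -m handwheel '[[[0,0,0],-0.173],[[0,0,0],-0.173],[[0,0,0],-0.173],[[0,0,0],-0.173],[[0,0,0],-0.173],[[0,0,0],-0.173],[[0,0,0],-0.173],[[0,0,0],0],[[0,0,0],0],[[0,0,0],0]]' 
python3 - <<'E'
from h import *
slot(29,28,22)
E
```

```text
clock: 22.35
eef_pos: [448.2, 233.6, 97.1]
eef_rot: [0.636, 1.57, -2.387]
wrist_force: [0.3, -0.2, -1.2]
finger_gap: 22.7
clock: 23.6
eef_pos: [447.9, 233.8, 97.4]
eef_rot: [-0.836, 1.571, -2.656]
wrist_force: [0.6, -0.9, -0.3]
finger_gap: 22.7
cur yaw -0.249 spin -0.005 then shift [75.4  0.7 -0.1] | q6 0.66 tcp [447.9 233.8  97.4] F [ 0.6 -0.9 -0.3] gap 22.7 t 23.6 xdir [-0. -0. -1.] z [-0.24 -0.97  0.  ]
```

```bash
cat >> h.py <<'E'
def toteloc(n='wrist',zl=38,zh=51):
    c=shot(n); 
    for d in manip.cut_out('tote',n)[:2]:
        P=pts(c,cv2.dilate(d['region'].astype(np.uint8),np.ones((5,5)))>0)
        r=P[(P[:,2]>zl)&(P[:,2]<zh)]; f=P[(P[:,2]>2)&(P[:,2]<12)]; t=P[(P[:,2]>54)&(P[:,2]<66)]
        print(n,'tote',round(d['confidence'],2),'rim',len(r),box(r) if len(r)>10 else '','floor',len(f),np.median(f,0).round(1) if len(f) else '','tab',len(t),box(t) if len(t)>10 else '')
    return c
E
python3 - <<'E'
from h import *
toteloc('top')
toteloc('wrist')
E
```

```text
top tote 0.83 rim 91 (array([515. , 249.2]), array([131.4,  68.3]), 77.6) floor 145 [523.5 289.3   5.9] tab 9 
wrist tote 0.82 rim 8342 (array([482.8, 254.7]), array([130.8, 135.3]), 76.2) floor 25710 [487.1 263.1   4.5] tab 1968 (array([543.3, 239.9]), array([59.7, 10.8]), 75.8)
wrist tote 0.27 rim 11 (array([561.6,  54.2]), array([5.1, 2.7]), 3.6) floor 1589 [437.7 101.7   7.7] tab 0
```

```bash
python3 -m handwheel '[[[15,0,0],0],[[20,0,0],0],[[20,0,0],0],[[12,0,0],0],[[6,0,0],0],[[3,0,0],0],[[0,0,0],0],[[0,0,0],0],[[0,0,0],0],[[0,0,0],0]]' 
python3 -m handwheel '[[[0,0,0],0],[[0,0,0],0],[[0,0,0],0],[[0,0,0],0],[[0,0,0],0],[[-20,0,0],0],[[-40,0,0],0],[[-40,0,0],0],[[-10,0,0],0],[[0,0,0],0]]' 157
python3 - <<'E'
from h import *
c=fits('wrist',zmin=6); to(653.6,61.3,60,np.radians(-20)); c=fits('top',cmin=.2)
E
```

```text
clock: 25.05
eef_pos: [447.9, 234.0, 21.6]
eef_rot: [2.238, 1.57, 0.42]
wrist_force: [0.8, -0.3, -0.5]
finger_gap: 22.5
clock: 26.3
eef_pos: [447.8, 233.9, 131.3]
eef_rot: [2.319, 1.57, 0.501]
wrist_force: [-0.1, 0.6, -0.4]
finger_gap: 36.4
wrist fitting_1 0.94 [316. 242.] (array([447.2, 230.8]), array([54.6, 23.4]), 76.2) long axis deg 76.2 ztop 26.9 1353
wrist fitting_1 0.81 [586. 344.] (array([658.2,  80.3]), array([11.2, 13.7]), 72.5) long axis deg -17.5 ztop 19.1 239
wrist fitting_1 0.74 [596. 214.] (array([670. , 197.8]), array([24.8, 50.2]), 41.7) long axis deg -48.3 ztop 22.1 1612
wrist fitting_1 0.33 [363. 193.] (array([483.1, 254.6]), array([131.1, 135.2]), 76.1) long axis deg -13.9 ztop 59.9 13368
cur yaw -0.247 spin 0.102 then shift [ 69.8 252.9  91.3] | q6 0.66 tcp [447.3 233.7 130.1] F [-0.1 -0.5  0.1] gap 36.0 t 26.4 xdir [-0.002 -0.001 -1.   ] z [-0.34 -0.94  0.  ]
```

```bash
python3 -m handwheel '[[[0,0,0],0.102],[[0,25,9],0],[[0,42,15],0],[[0,50,18],0],[[0,50,18],0],[[5,45,16],0],[[20,27,10],0],[[25,12,5],0],[[20,2,0],0],[[0,0,0],0]]' 60
python3 - <<'E'
from h import *
to(653.6,61.3,14,np.radians(-20))
c=fits('wrist',zmin=6)
E
```

```text
clock: 27.75
eef_pos: [653.2, 62.3, 59.3]
eef_rot: [-1.206, 1.567, -3.125]
wrist_force: [0.2, 0.5, 1.1]
finger_gap: 71.8
cur yaw -0.349 spin 0.000 then shift [45.3  0.8  0.7] | q6 0.39 tcp [653.2  62.3  59.3] F [0.2 0.5 1.1] gap 71.8 t 27.8 xdir [-0.004 -0.    -1.   ] z [-0.34 -0.94  0.  ]
wrist fitting_1 0.95 [313. 268.] (array([653.6,  61.6]), array([48.7, 23.3]), 70.8) long axis deg 70.8 ztop 21.8 2188
wrist fitting_1 0.86 [263.  29.] (array([670.7, 197.7]), array([25. , 48.6]), 38.4) long axis deg -51.6 ztop 22.0 3294
```

```bash
python3 -m handwheel '[[[15,1,0],0],[[15,0,1],0],[[12,0,0],0],[[3,0,0],0],[[0,0,0],0],[[0,0,0],0],[[0,0,0],0],[[0,0,0],0],[[0,0,0],0],[[0,0,0],0]]' 
python3 -m handwheel '[[[0,0,0],0],[[0,0,0],0],[[0,0,0],0],[[0,0,0],0],[[0,0,0],0],[[0,0,0],0],[[-10,0,0],0],[[-20,0,0],0],[[-30,0,0],0],[[-25,0,0],0]]' 255 25
python3 - <<'E'
from h import *
slot(29,-28,100); slot(-25,-28,100); fits('top',cmin=.2)
E
```

```text
clock: 29.1
eef_pos: [655.1, 60.6, 16.5]
eef_rot: [2.017, 1.571, 0.097]
wrist_force: [1.0, 0.2, 1.0]
finger_gap: 71.7
clock: 30.35
eef_pos: [655.4, 60.7, 104.4]
eef_rot: [1.974, 1.569, 0.054]
wrist_force: [0.1, -0.2, 0.1]
finger_gap: 22.7
cur yaw -0.349 spin -0.105 then shift [   4.  -242.6 -173.9] | q6 0.39 tcp [655.4  60.7 104.4] F [ 0.1 -0.2  0.1] gap 22.7 t 30.4 xdir [ 0.002  0.    -1.   ] z [-0.24 -0.97 -0.  ]
cur yaw -0.349 spin -0.105 then shift [   4.1 -188.6 -173.9] | q6 0.39 tcp [655.4  60.7 104.4] F [ 0.1 -0.2  0.1] gap 22.7 t 30.4 xdir [ 0.002  0.    -1.   ] z [-0.24 -0.97 -0.  ]
top fitting_1 0.44 [273. 210.] (array([669.7, 202.2]), array([20.5, 45.5]), 40.9) long axis deg -49.1 ztop 30.7 67
top fitting_1 0.41 [254. 269.] (array([464.1, 250.9]), array([17.3, 40.2]), 0.6) long axis deg -89.4 ztop 36.4 52
```

```bash
python3 -m handwheel '[[[0,0,0],-0.105],[[0,-20,-14],0],[[0,-35,-25],0],[[0,-45,-32],0],[[0,-45,-32],0],[[0,-45,-32],0],[[0,-35,-25],0],[[0,-18,-14],0],[[0,0,0],0],[[0,0,0],0]]' 
python3 - <<'E'
from h import *
c=toteloc(); fits('wrist',cmin=.4); slot(29,-28,22); print(tool()[2]['finger_gap'])
E
```

```text
clock: 31.7
eef_pos: [461.6, 287.6, 101.3]
eef_rot: [0.292, 1.571, -1.523]
wrist_force: [-0.1, -0.5, -0.8]
finger_gap: 23.0
wrist tote 0.57 rim 5409 (array([501.3, 274. ]), array([125.2, 135.1]), 77.9) floor 17406 [512.9 286.8   4.5] tab 1737 (array([561.4, 258.5]), array([59.5, 10.8]), 78.1)
wrist fitting_1 0.6 [339. 277.] (array([469.2, 250.2]), array([48.6,  9. ]), 75.1) long axis deg 75.1 ztop 25.5 299
wrist fitting_1 0.59 [605. 290.] (array([668.7, 199. ]), array([24.3, 47.2]), 41.5) long axis deg -48.5 ztop 22.0 1385
cur yaw -0.245 spin -0.001 then shift [79.3  0.3 -0.6] | q6 0.73 tcp [461.7 287.5 101.3] F [-0.  -0.1 -1.3] gap 23.0 t 31.9 xdir [-0. -0. -1.] z [-0.24 -0.97  0.  ]
23.028072407281133
```

The tote has been knocked about (+18, +18) mm and 2°, with fitting a still in it. I'm aiming at the new pose.

```bash
sed -i 's/C=(483.5,253.9),ang=np.radians(166)/C=(500.3,271.5),ang=np.radians(168)/' h.py; python3 - <<'E'
from h import *
slot(29,-28,22)
E
```

```text
cur yaw -0.245 spin -0.036 then shift [ 79.3  12.1 -20.4] | q6 0.73 tcp [461.7 287.5 101.3] F [-0.  -0.1 -1.3] gap 23.0 t 31.9 xdir [-0. -0. -1.] z [-0.21 -0.98  0.  ]
```

```bash
python3 -m handwheel '[[[0,0,0],-0.036],[[0,6,-10],0],[[0,6,-10],0],[[15,0,0],0],[[20,0,0],0],[[20,0,0],0],[[14,0,0],0],[[6,0,0],0],[[2,0,0],0],[[0,0,0],0]]' 
python3 -m handwheel '[[[0,0,0],0],[[0,0,0],0],[[0,0,0],0],[[0,0,0],0],[[0,0,0],0],[[0,0,0],0],[[-20,0,0],0],[[-40,0,0],0],[[-40,0,0],0],[[0,0,0],0]]' 157
python3 - <<'E'
from h import *
c=fits('wrist',zmin=6); to(670,198,60,np.radians(41))
E
```

```text
clock: 33.15
eef_pos: [477.3, 305.4, 24.8]
eef_rot: [2.291, 1.57, 0.512]
wrist_force: [0.1, -0.2, 0.0]
finger_gap: 22.6
clock: 34.4
eef_pos: [478.3, 305.9, 127.4]
eef_rot: [2.284, 1.565, 0.505]
wrist_force: [0.8, 0.8, 0.5]
finger_gap: 36.1
wrist fitting_1 0.8 [316. 308.] (array([467.6, 250.5]), array([48.9, 23.3]), 77.5) long axis deg 77.5 ztop 26.9 1242
wrist fitting_1 0.76 [563. 312.] (array([670.1, 197.7]), array([24.9, 50. ]), 42.1) long axis deg -47.9 ztop 22.0 1350
wrist fitting_1 0.6 [313. 243.] (array([478.5, 305.7]), array([48.3, 24.1]), 77.7) long axis deg 77.7 ztop 27.0 1367
cur yaw -0.208 spin -0.924 then shift [ 64.   75.4 207.5] | q6 0.71 tcp [477.  305.1 124. ] F [ 0.4  1.  -0. ] gap 35.9 t 34.5 xdir [-0. -0. -1.] z [ 0.66 -0.75 -0.  ]
```

```bash
python3 -m handwheel '[[[0,0,0],-0.154],[[0,0,0],-0.154],[[0,0,0],-0.154],[[0,0,0],-0.154],[[0,0,0],-0.154],[[0,0,0],-0.154],[[0,12,32],0],[[0,19,52],0],[[0,19,52],0],[[0,18,47],0]]' 60
python3 -m handwheel '[[[0,7,24],0],[[20,0,0],0],[[20,0,0],0],[[24,0,0],0],[[0,0,0],0],[[0,0,0],0],[[0,0,0],0],[[0,0,0],0],[[0,0,0],0],[[0,0,0],0]]'
python3 - <<'E'
from h import *
c=fits('wrist',zmin=6); to(670,198,14,np.radians(41))
E
```

```text
clock: 35.75
eef_pos: [649.5, 210.5, 122.4]
eef_rot: [-2.027, 1.568, -2.882]
wrist_force: [0.1, -0.0, -0.4]
finger_gap: 72.0
clock: 37.0
eef_pos: [669.6, 198.3, 60.5]
eef_rot: [0.852, 1.571, -0.003]
wrist_force: [0.1, 0.6, -0.3]
finger_gap: 71.9
wrist fitting_1 0.87 [316. 266.] (array([670.1, 197.8]), array([24.8, 48.8]), 41.0) long axis deg -49.0 ztop 21.9 2193
cur yaw 0.716 spin 0.000 then shift [46.5  0.1  0.5] | q6 -0.48 tcp [669.6 198.3  60.5] F [0.8 0.6 0.6] gap 72.1 t 37.1 xdir [ 0.  0. -1.] z [ 0.66 -0.75  0.  ]
```

```bash
python3 -m handwheel '[[[15,0,0],0],[[15,0,0],0],[[12,0,0],0],[[4,0,0],0],[[0,0,0],0],[[0,0,0],0],[[0,0,0],0],[[0,0,0],0],[[0,0,0],0],[[0,0,0],0]]' 
python3 -m handwheel '[[[0,0,0],0],[[0,0,0],0],[[0,0,0],0],[[0,0,0],0],[[0,0,0],0],[[0,0,0],0],[[-10,0,0],0],[[-20,0,0],0],[[-30,0,0],0],[[-25,0,0],0]]' 255 25
python3 - <<'E'
from h import *
slot(-25,0,100,False); slot(-25,0,100)
E
```

```text
clock: 38.35
eef_pos: [669.6, 198.3, 14.5]
eef_rot: [1.103, 1.571, 0.248]
wrist_force: [0.1, 0.1, -1.0]
finger_gap: 72.0
clock: 39.6
eef_pos: [670.0, 198.4, 102.5]
eef_rot: [1.094, 1.569, 0.239]
wrist_force: [1.0, -0.6, -0.8]
finger_gap: 22.9
cur yaw 0.716 spin 0.000 then shift [   2.2  -65.  -146.5] | q6 -0.48 tcp [670.  198.4 102.5] F [ 1.  -0.6 -0.8] gap 22.9 t 39.6 xdir [ 0.002  0.001 -1.   ] z [ 0.66 -0.75  0.  ]
cur yaw 0.716 spin 0.925 then shift [   2.2 -156.2  -36.2] | q6 -0.48 tcp [670.  198.4 102.5] F [ 1.  -0.6 -0.8] gap 22.9 t 39.6 xdir [ 0.002  0.001 -1.   ] z [-0.21 -0.98 -0.  ]
```

```bash
python3 -m handwheel '[[[-5,0,0],0.154],[[-5,0,0],0.154],[[0,0,0],0.154],[[0,0,0],0.154],[[0,0,0],0.154],[[0,0,0],0.155],[[0,-30,-7],0],[[0,-45,-10],0],[[0,-45,-10],0],[[0,-39,-9],0]]'
python3 - <<'E'
from h import *
toteloc(); slot(-23,0,22)
E
```

```text
clock: 40.85
eef_pos: [520.4, 267.2, 111.2]
eef_rot: [2.23, 1.569, 0.45]
wrist_force: [0.2, 0.1, -0.9]
finger_gap: 22.5
wrist tote 0.56 rim 5492 (array([500.8, 270.8]), array([131.2, 135.2]), 77.8) floor 14779 [502.4 286.5   4.4] tab 1458 (array([561.8, 258.1]), array([59.8, 10.4]), 77.9)
cur yaw -0.206 spin 0.003 then shift [89.3  3.7  0.8] | q6 0.62 tcp [519.2 268.2 111.3] F [ 0.3 -0.2  0.1] gap 22.7 t 41.0 xdir [ 0.001  0.001 -1.   ] z [-0.21 -0.98 -0.  ]
```

```bash
python3 -m handwheel '[[[5,4,1],0],[[20,0,0],0],[[22,0,0],0],[[20,0,0],0],[[12,0,0],0],[[6,0,0],0],[[2,0,0],0],[[0,0,0],0],[[0,0,0],0],[[0,0,0],0]]' 
python3 -m handwheel '[[[0,0,0],0],[[0,0,0],0],[[0,0,0],0],[[0,0,0],0],[[0,0,0],0],[[0,0,0],0],[[-20,0,0],0],[[-40,0,0],0],[[-40,0,0],0],[[-30,0,0],0]]' 157
python3 - <<'E'
from h import *
c=fits('wrist',zmin=6); c=toteloc(); save(c,'w6.png'); fits('top',cmin=.2); P=pts(c)
t=P[(P[:,2]>56)&(P[:,2]<64)&(np.hypot(P[:,0]-561,P[:,1]-258)<50)]; print(box(t),np.median(t[:,2]))
to(561.5,258.3,100,np.radians(-12))
E
```

```text
clock: 42.2
eef_pos: [525.4, 264.8, 22.8]
eef_rot: [2.22, 1.57, 0.44]
wrist_force: [-0.4, 0.3, -1.4]
finger_gap: 22.9
clock: 43.45
eef_pos: [525.5, 264.9, 155.9]
eef_rot: [2.188, 1.568, 0.408]
wrist_force: [0.0, 0.4, -0.1]
finger_gap: 35.8
wrist fitting_1 0.85 [316. 234.] (array([526.4, 264.4]), array([48.6, 24.6]), 78.0) long axis deg 78.0 ztop 26.9 1169
wrist fitting_1 0.75 [252. 262.] (array([467.2, 251.7]), array([46.9, 24.9]), 89.0) long axis deg 89.0 ztop 26.8 947
wrist fitting_1 0.62 [250. 198.] (array([478.7, 305.7]), array([48.2, 24.9]), 77.3) long axis deg 77.3 ztop 26.8 1213
wrist tote 0.85 rim 4855 (array([500.8, 271. ]), array([131.4, 135. ]), 77.7) floor 13194 [504.2 276.7   4.5] tab 884 (array([562.7, 261.9]), array([52.1, 10.3]), 77.7)
(array([562.8, 261.9]), array([52.1, 10.2]), 77.9) 59.29032050691251
cur yaw -0.209 spin 0.000 then shift [51.6 37.3 -1.6] | q6 0.61 tcp [524.8 264.5 151.6] F [-0.3 -0.6 -0.5] gap 35.6 t 43.8 xdir [-0.001 -0.001 -1.   ] z [-0.21 -0.98  0.  ]
```

View pics/w6.png

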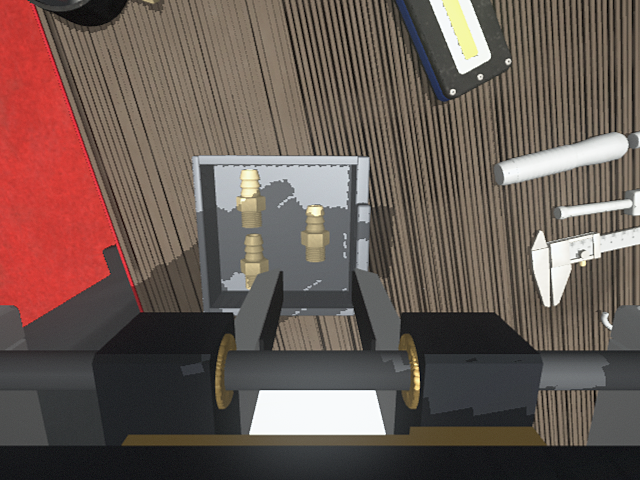

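All three fittings lie in the tote ((250,200), (254,262), (315,233) px), and no fourth shows anywhere. Next I take the tab and turn the tote in place about its centre so the tab comes last.

```bash
python3 -m handwheel '[[[0,19,-1],0],[[0,18,-1],0],[[20,0,0],0],[[20,0,0],0],[[20,0,0],0],[[20,0,0],0],[[14,0,0],0],[[10,0,0],0],[[0,0,0],0],[[0,0,0],0]]' 
python3 - <<'E'
from h import *
to(561.5,258.3,47,np.radians(-12))
E
python3 -m handwheel '[[[0,0,0],0],[[0,0,0],0],[[0,0,0],0],[[0,0,0],0],[[0,0,0],0],[[0,0,0],0],[[0,0,0],0],[[0,0,0],0],[[0,0,0],0],[[0,0,0],0]]' 255 35
python3 - <<'E'
from h import *
to(561.5,258.3,47,np.radians(-12))
E
```

```text
clock: 45.0
eef_pos: [562.2, 259.1, 49.1]
eef_rot: [2.151, 1.57, 0.372]
wrist_force: [0.3, 0.0, -0.4]
finger_gap: 36.1
cur yaw -0.209 spin 0.000 then shift [ 2.1 -0.5  1. ] | q6 0.58 tcp [562.2 259.1  49.1] F [ 0.3  0.  -0.4] gap 36.1 t 45.0 xdir [ 0.001  0.    -1.   ] z [-0.21 -0.98 -0.  ]
clock: 46.25
eef_pos: [561.8, 259.1, 48.6]
eef_rot: [-2.726, 1.571, 1.777]
wrist_force: [-3.4, 0.2, 5.3]
finger_gap: 9.7
cur yaw -0.209 spin 0.000 then shift [ 1.6 -0.1  0.8] | q6 0.58 tcp [561.8 259.1  48.6] F [-3.4  0.2  5.3] gap 9.7 t 46.2 xdir [-0.  0. -1.] z [-0.21 -0.98 -0.  ]
```

```bash
python3 -m handwheel '[[[0,-0.1,-3.5],-0.06],[[0,-0.4,-7.5],-0.12],[[0,-0.4,-7.5],-0.12],[[0,-0.4,-7.5],-0.12],[[0,-0.4,-7.5],-0.12],[[0,-0.4,-7.5],-0.12],[[0,-0.4,-7.5],-0.12],[[0,-0.1,-3.5],-0.06],[[0,0,0],0],[[0,0,0],0]]'
python3 - <<'E'
from h import *
C=np.array([500.3,271.5]); M,p,s=tool(); print(p,np.arctan2(M[1,1],M[0,1]), 'centre est',p[:2]-62.5*M[:2,1], s['wrist_force'],s['moment'],s['finger_gap'],s['joints'][5])
E
```

```text
clock: 47.5
eef_pos: [551.7, 308.9, 48.6]
eef_rot: [1.895, 1.57, 0.953]
wrist_force: [-1.3, 5.0, 3.8]
finger_gap: 9.6
[551.71358877 308.90098287  48.6462765 ] 0.6297097474420875 centre est [501.20120656 272.09411169] [-1.29873237  5.0128611   3.76866361] [ 0.7842036   0.13047643 -0.06555365] 9.624063020755138 -0.17767579435681757
```

```bash
python3 -m handwheel '[[[0,-0.1,-3.8],-0.06],[[0,-0.4,-7.5],-0.12],[[0,-0.4,-7.5],-0.12],[[0,-0.4,-7.5],-0.12],[[0,-0.4,-7.5],-0.12],[[0,-0.4,-7.5],-0.12],[[0,-0.4,-7.5],-0.12],[[0,-0.1,-4.3],-0.069],[[0,0,0],0],[[0,0,0],0]]'
python3 - <<'E'
from h import *
M,p,s=tool(); print(p,np.arctan2(M[1,1],M[0,1]), s['wrist_force'],s['finger_gap'],s['joints'][5])
u=np.array([-.092,-.996]);v=np.array([.996,-.092]);O=np.array([481.6,-7.9]); C=p[:2]-62.5*M[:2,1]
print('dock C',(C-O)@u,(C-O)@v)
toteloc('top'); c=toteloc(); save(c,'w7.png')
G=O-202*u; T=G-62.5*u; to(T[0],T[1],p[2],np.arctan2(u[1],u[0]))
E
```

```text
clock: 48.75
eef_pos: [506.7, 334.1, 48.6]
eef_rot: [-2.536, 1.57, -2.629]
wrist_force: [-5.3, -0.1, 8.3]
finger_gap: 9.6
[506.66063124 334.08948335  48.60446776] 1.4776826503477576 [-5.3382771  -0.12246844  8.30661107] 9.586189059366044 -0.9550832471669979
dock C -280.41214387879364 -6.5655065882601
top tote 0.8 rim 139 (array([502.1, 267.9]), array([124.2, 131. ]), 84.3) floor 364 [514.6 236.    5.9] tab 13 (array([499. , 243.9]), array([ 73.8, 128.9]), 85.2)
wrist tote 0.74 rim 11341 (array([502.8, 272.2]), array([137.4, 131.6]), 84.7) floor 20931 [482.8 266.2   4.6] tab 2386 (array([504.4, 328.7]), array([23. , 54.2]), 82.4)
cur yaw 1.478 spin -0.001 then shift [  0.1 -78.3   6.5] | q6 -0.96 tcp [506.7 334.1  48.6] F [-6.   0.1  7.1] gap 9.3 t 49.0 xdir [-0.001 -0.    -1.   ] z [ 1.   -0.09 -0.  ]
```

View pics/w7.png

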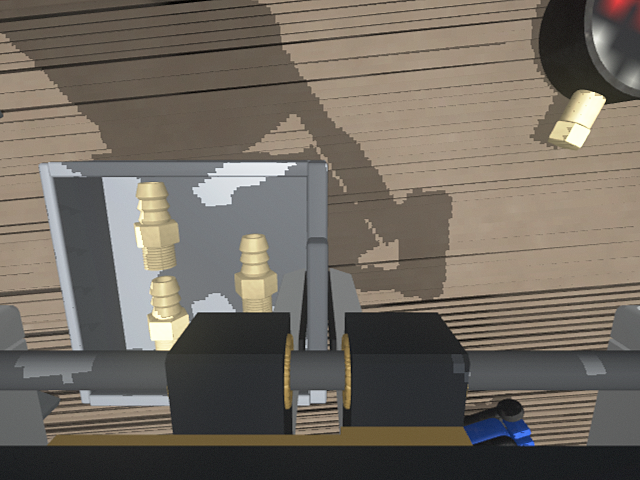

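The tote now faces the ramp with its tab rearmost and all three fittings inside. Dragging it to just before the ramp foot, on the middle line.

```bash
python3 -m handwheel '[[[0,-4,2],0],[[0,-8,2],0],[[0,-11,2.5],0],[[0,-12,0],0],[[0,-12,0],0],[[0,-12,0],0],[[0,-10,0],0],[[0,-6,0],0],[[0,-3,0],0],[[0,0,0],0]]'
python3 - <<'E'
from h import *
M,p,s=tool(); print(p,np.arctan2(M[1,1],M[0,1]), s['wrist_force'],s['finger_gap'])
c=toteloc()
u=np.array([-.092,-.996]);v=np.array([.996,-.092]);O=np.array([481.6,-7.9]); C=p[:2]-62.5*M[:2,1]
print('dock C',(C-O)@u,(C-O)@v)
E
python3 -m handwheel '[[[0,0,0],0],[[0,0,0],0],[[0,0,0],0],[[0,0,0],0],[[-20,0,0],0],[[-40,0,0],0],[[-40,0,0],0],[[0,30,0],0],[[0,30,0],0],[[0,0,0],0]]' 150 20
python3 - <<'E'
from h import *
u=np.array([-.092,-.996]);v=np.array([.996,-.092]);O=np.array([481.6,-7.9])
c=toteloc(); T=O-u*(202+67.5+30); to(T[0],T[1],150,-0.0925); to(T[0],T[1],150)
E
```

```text
clock: 50.2
eef_pos: [506.4, 255.7, 48.6]
eef_rot: [-0.925, 1.57, -1.016]
wrist_force: [0.5, -0.6, 5.5]
finger_gap: 9.9
[506.41778628 255.74046539  48.59407634] 1.4793265075256632 [ 0.51419122 -0.63715839  5.49278049] 9.931626977728556
wrist tote 0.77 rim 11332 (array([502.5, 194.2]), array([137.7, 131.6]), 84.5) floor 21405 [482.6 186.9   4.6] tab 2376 (array([504.9, 251. ]), array([22.7, 54.4]), 88.0)
wrist tote 0.55 rim 0  floor 472 [502.3 221.1   4.7] tab 0 
dock C -202.3541592292768 0.5034951905186914
clock: 51.55
eef_pos: [511.4, 317.0, 148.2]
eef_rot: [-2.72, 1.571, -2.809]
wrist_force: [0.2, -1.0, -0.2]
finger_gap: 38.5
wrist tote 0.6 rim 5518 (array([502.4, 193.7]), array([135.8, 131. ]), 84.9) floor 13233 [497.2 187.5   4.7] tab 1129 (array([507.8, 256. ]), array([10.2, 59.7]), 84.9)
cur yaw 1.480 spin -1.569 then shift [ -1.9   0.  -25.1] | q6 -0.99 tcp [511.5 315.3 148.1] F [ 0.1 -0.2 -0.7] gap 38.4 t 51.6 xdir [-0.001 -0.    -1.   ] z [ 0.09  1.   -0.  ]
cur yaw 1.480 spin 0.000 then shift [ -1.9 -25.1  -0.1] | q6 -0.99 tcp [511.5 315.3 148.1] F [ 0.1 -0.2 -0.7] gap 38.4 t 51.6 xdir [-0.001 -0.    -1.   ] z [ 1.   -0.09 -0.  ]
```

```bash
python3 -m handwheel '[[[0,0,0],0.174],[[0,0,0],0.175],[[0,0,0],0.175],[[0,0,0],0.175],[[0,0,0],0.175],[[0,0,0],0.175],[[0,0,0],0.175],[[0,0,0],0.175],[[0,0,0],0.173],[[0,0,0],0]]'
cat >> h.py <<'E'
u=np.array([-.092,-.996]);v=np.array([.996,-.092]);O=np.array([481.6,-7.9])
def dk():
    M,p,s=tool(); q=p[:2]-O; F=s['wrist_force']; print('dock TCP X %.1f Y %.1f z %.1f yawerr %.3f'%(q@u,q@v,p[2],np.arctan2(M[1,1],M[0,1])+.0921),'F fwd %.1f lat %.1f z %.1f'%(F[:2]@u,F[:2]@v,F[2]),'t %.1f gap %.1f'%(s['clock'],s['finger_gap']))
def dtote(n='wrist'):
    c=shot(n); P=pts(c); q=P[:,:2]-O; X=q@u; Y=q@v; Z=P[:,2]
    return c,X,Y,Z
E
python3 - <<'E'
from h import *
dk(); T=O-u*300; to(T[0],T[1],31,-0.0921)
E
```

```text
clock: 52.9
eef_pos: [511.7, 314.9, 148.5]
eef_rot: [-0.521, 1.571, -2.183]
wrist_force: [-0.6, 0.0, 0.1]
finger_gap: 38.9
dock TCP X -324.3 Y 0.3 z 148.5 yawerr 0.000 F fwd 0.0 lat -0.6 z 0.1 t 52.9 gap 38.9
cur yaw -0.092 spin 0.000 then shift [117.5  -0.3  24.1] | q6 0.58 tcp [511.7 314.9 148.5] F [-0.6  0.   0.1] gap 38.9 t 52.9 xdir [-0. -0. -1.] z [-0.09 -1.    0.  ]
```

```bash
python3 -m handwheel '[[[20,2,0],0],[[30,0,0],0],[[30,0,0],0],[[25,0,0],0],[[12,0,0],0],[[0,0,10],0],[[0,0,15],0],[[0,0,10],0],[[0,0,5],0],[[0,0,0],0]]'
python3 - <<'E'
from h import *
dk()
E
python3 -m handwheel '[[[0,0,5],0],[[0,0,5],0],[[0,0,6],0],[[0,0,6],0],[[0,0,6],0],[[0,0,6],0],[[0,0,6],0],[[0,0,6],0],[[0,0,6],0],[[0,0,6],0]]'
python3 - <<'E'
from h import *
dk()
E
```

```text
clock: 54.15
eef_pos: [510.2, 275.5, 31.8]
eef_rot: [2.122, 1.57, 0.459]
wrist_force: [0.1, -0.1, 0.3]
finger_gap: 38.4
dock TCP X -284.9 Y 2.4 z 31.8 yawerr -0.000 F fwd 0.1 lat 0.1 z 0.3 t 54.1 gap 38.4
clock: 55.4
eef_pos: [504.5, 217.9, 31.4]
eef_rot: [3.022, 1.57, 1.359]
wrist_force: [1.0, 5.2, -1.3]
finger_gap: 38.8
dock TCP X -227.0 Y 2.1 z 31.4 yawerr 0.000 F fwd -5.3 lat 0.5 z -1.3 t 55.4 gap 38.8
```

```bash
python3 -m handwheel '[[[0,-0.2,8],0],[[0,-0.2,8],0],[[0,-0.2,8],0],[[0,0,8],0],[[0,0,8],0],[[0,0,8],0],[[0,0,8],0],[[0,0,8],0],[[0,0,8],0],[[0,0,8],0]]'
python3 - <<'E'
from h import *
dk(); c=shot('wrist'); save(c,'w8.png')
E
```

```text
clock: 56.65
eef_pos: [496.8, 138.2, 31.7]
eef_rot: [2.52, 1.57, 0.857]
wrist_force: [-0.4, 19.4, 11.0]
finger_gap: 38.3
dock TCP X -146.9 Y 1.7 z 31.7 yawerr -0.000 F fwd -19.3 lat -2.1 z 11.0 t 56.6 gap 38.3
```

View pics/w8.png

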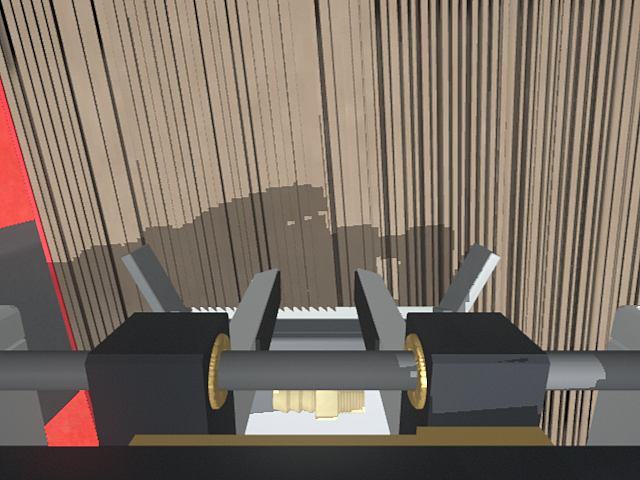

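The tote is between the wings, front over the ramp, a fitting visible inside at (320,400). The force is up to 19 N with the tab leaning on the fixed-height fingers, so I'll let the fingers rise with it.

```bash
python3 -m handwheel '[[[-3,0,0],0],[[-2,0,4],0],[[-2,0,6],0],[[-2,0,8],0],[[-2,0,8],0],[[-2,0,8],0],[[-1,0,0],0],[[0,0,0],0],[[0,0,0],0],[[0,0,0],0]]'
python3 - <<'E'
from h import *
dk(); toteloc('top',zl=0,zh=120)
c=shot('side'); a=c['pixels'][190:340,200:380,::-1]; cv2.imwrite('pics/s9.png',cv2.resize(a,None,fx=4,fy=4,interpolation=cv2.INTER_CUBIC))
E
```

```text
clock: 57.95
eef_pos: [493.5, 104.5, 45.3]
eef_rot: [-0.885, 1.57, -2.548]
wrist_force: [0.1, 0.7, -0.5]
finger_gap: 38.8
dock TCP X -113.1 Y 1.5 z 45.3 yawerr 0.000 F fwd -0.7 lat 0.1 z -0.5 t 58.0 gap 38.8
top tote 0.7 rim 1330 (array([489.4,  -4. ]), array([156.6, 111.8]), 0.6) floor 3 [480.7 -57.9   3.7] tab 207 (array([488.8,  -1. ]), array([103.4, 139.2]), 88.3)
top tote 0.47 rim 233 (array([ 507.4, -400.3]), array([61.3, 47.3]), 1.5) floor 0  tab 30 (array([ 500.2, -392.6]), array([31.5, 31.2]), 74.9)
```

View pics/s9.png

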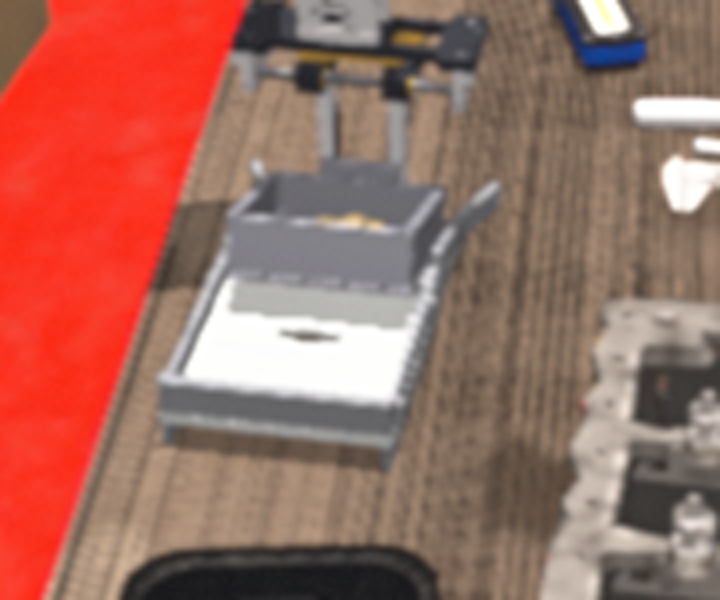

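The tote is on the ramp between the guides with its front past the lip; the force has fallen to about 1 N. The slot stands empty at (308,335).

```bash
python3 -m handwheel '[[[-1,0,5],0],[[-1,0,7],0],[[-1,0,7],0],[[-1,0,7],0],[[-1,0,7],0],[[-1,0,7],0],[[-1,0,7],0],[[-1,0,7],0],[[-1,0,6],0],[[0,0,0],0]]'
python3 - <<'E'
from h import *
dk()
c,X,Y,Z=dtote(); m=(abs(Y)<66)&(X>-60)&(X<150)&(Z>60)&(Z<125); print(m.sum(), [(a,np.percentile(Z[m&(abs(X-a)<4)],95).round(1)) for a in range(-60,150,15) if (m&(abs(X-a)<4)).any()])
E
```

```text
clock: 59.35
eef_pos: [487.8, 44.2, 54.2]
eef_rot: [-1.207, 1.57, -2.871]
wrist_force: [-0.4, 0.2, -0.1]
finger_gap: 38.4
dock TCP X -52.4 Y 1.4 z 54.2 yawerr -0.001 F fwd -0.2 lat -0.4 z -0.1 t 59.4 gap 38.4
5266 [(-60, np.float64(113.4)), (-45, np.float64(124.0)), (-30, np.float64(101.9))]
```

```bash
python3 -m handwheel '[[[-1,0,6],0],[[0,0,6],0],[[0,0,6],0],[[0,0,6],0],[[0,0,5],0],[[0,0,5],0],[[0,0,4],0],[[0,0,4],0],[[0,0,0],0],[[0,0,0],0]]'
python3 - <<'E'
from h import *
dk(); 
c=shot('side'); a=c['pixels'][190:340,200:380,::-1]; cv2.imwrite('pics/s10.png',cv2.resize(a,None,fx=4,fy=4,interpolation=cv2.INTER_CUBIC))
P=pts(c); q=P[:,:2]-O; X=q@u;Y=q@v;Z=P[:,2]
m=(abs(Y)<60)&(X>20)&(X<152)&(Z>60)&(Z<95); print('front wall top', [(np.percentile(X[k],[5,95]).round(1),np.percentile(Z[k],95).round(1)) for k in [m&(X>110)] if k.any()])
E
```

```text
clock: 60.65
eef_pos: [484.3, 2.9, 55.5]
eef_rot: [0.839, 1.57, -0.824]
wrist_force: [-0.3, 0.3, 0.8]
finger_gap: 38.4
dock TCP X -11.0 Y 1.7 z 55.5 yawerr 0.000 F fwd -0.3 lat -0.3 z 0.8 t 60.6 gap 38.4
front wall top [(array([120.6, 140.3]), np.float64(75.4))]
```

View pics/s10.png

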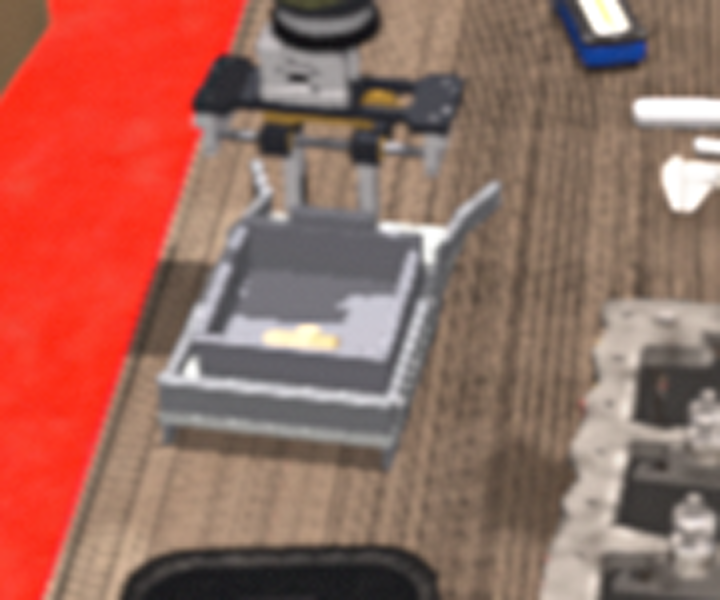

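```bash
python3 -m handwheel '[[[0,0,1],0],[[0,0,1],0],[[0,0,1],0],[[0,0,1],0],[[0,0,1],0],[[0,0,1],0],[[0,0,1],0],[[0,0,1],0],[[0,0,0],0],[[0,0,0],0]]'
python3 - <<'E'
from h import *
dk()
E
python3 -m handwheel '[[[0,0,-10],0],[[0,0,-15],0],[[-20,0,-10],0],[[-40,0,0],0],[[-40,0,0],0],[[-40,0,-20],0],[[-40,0,-40],0],[[0,0,-30],0],[[0,0,0],0],[[0,0,0],0]]'
python3 - <<'E'
from h import *
dk(); c,X,Y,Z=dtote(); save(c,'w11.png'); np.savez('w11.npz',**c)
def med(m): return (m.sum(), np.median(Z[m]).round(1) if m.any() else None)
m=(abs(Y)<60)&(X>-20)&(X<160)
t=m&(Z>82)&(Z<95)&(abs(Y)<34); print('tab',t.sum(),np.percentile(X[t],[3,97]).round(1) if t.any() else '',med(t))
for a in range(20,145,10):
    for ys in (1,-1):
        k=m&(abs(X-a)<4)&(abs(ys*Y-62)<2.5)&(Z>60); print(a,ys,med(k)[1],end=' ')
print()
f=m&(Z>65)&(X>120)&(X<148); print('front rim',np.percentile(X[f],[3,97]) if f.any() else '',med(f))
fl=m&(Z>25)&(Z<40)&(X>15)&(X<125)&(abs(Y)<50); print('floor',med(fl),np.polyfit(X[fl],Z[fl],1) if fl.sum()>50 else '')
fits('wrist',zmin=36)
E
```

```text
clock: 61.95
eef_pos: [483.6, -5.1, 55.6]
eef_rot: [0.838, 1.57, -0.824]
wrist_force: [-0.2, 0.9, -0.4]
finger_gap: 38.6
dock TCP X -2.9 Y 1.7 z 55.6 yawerr 0.000 F fwd -0.9 lat -0.3 z -0.4 t 62.0 gap 38.6
clock: 63.2
eef_pos: [494.7, 119.6, 235.1]
eef_rot: [-1.07, 1.57, -2.732]
wrist_force: [-0.2, -0.3, -0.2]
finger_gap: 38.6
dock TCP X -128.2 Y 1.3 z 235.1 yawerr 0.001 F fwd 0.3 lat -0.1 z -0.2 t 63.2 gap 38.6
tab 0  (np.int64(0), None)
20 1 None 20 -1 None 30 1 None 30 -1 None 40 1 None 40 -1 None 50 1 None 50 -1 None 60 1 None 60 -1 72.7 70 1 None 70 -1 None 80 1 None 80 -1 None 90 1 None 90 -1 72.8 100 1 None 100 -1 None 110 1 None 110 -1 None 120 1 None 120 -1 None 130 1 None 130 -1 None 140 1 None 140 -1 None 
front rim  (np.int64(0), None)
floor (np.int64(2133), np.float64(32.5)) [-7.79067880e-04  3.25824559e+01]
wrist fitting_1 0.96 [347. 428.] (array([ 502.2, -127.1]), array([12.7, 46.3]), 88.7) long axis deg -1.3 ztop 54.9 359
wrist fitting_1 0.8 [321. 418.] (array([ 477.2, -114.1]), array([47.7, 26.9]), 0.9) long axis deg 0.9 ztop 56.3 707
wrist fitting_1 0.7 [294. 428.] (array([ 446.6, -120. ]), array([14.6, 47.8]), 87.6) long axis deg -2.4 ztop 54.5 478
```

View pics/w11.png

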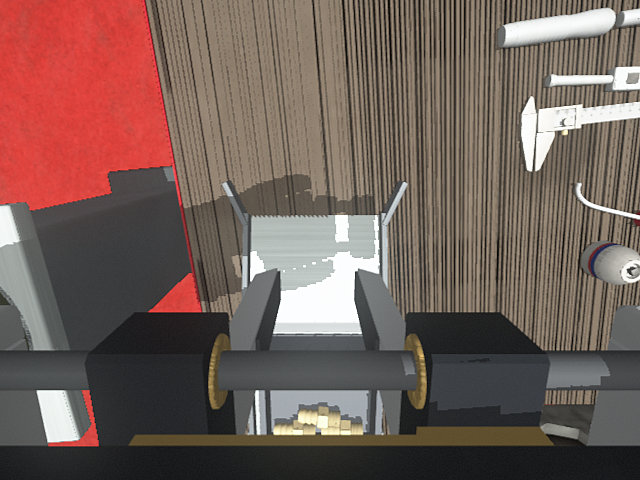

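```bash
python3 -m handwheel '[[[0,0,-40],0],[[0,-10,-50],0],[[0,-10,-50],0],[[0,-10,-50],0],[[0,-10,-50],0],[[0,0,-30],0],[[0,0,0],0],[[0,0,0],0],[[0,0,0],0],[[0,0,0],0]]'
python3 - <<'E'
from h import *
for n in ('top','side'):
    c,X,Y,Z=dtote(n)
    m=(abs(Y)<68)&(X>-15)&(X<149)
    t=m&(Z>80)&(Z<100); r=m&(Z>66)&(Z<80)&(X>60); fl=m&(Z>25)&(Z<40)&(X>15)&(X<125)&(abs(Y)<50)
    print(n,'tab',t.sum(),np.percentile(X[t],[5,50,95]).round(1) if t.any() else '','rim',r.sum(),np.percentile(X[r],[1,99]).round(1),np.percentile(Y[r],[1,99]).round(1),'floor',np.median(Z[fl]).round(1) if fl.any() else '')
    for th in ('fitting_1','lock','pressure_gauge','work_lamp','drill_chuck','drip_tray'):
        for d in manip.cut_out(th,n)[:4]:
            P=pts(c,d['region']); print(' ',th,round(d['confidence'],2),np.round(d['centre']),np.median(P,0).round(0),'dock X %.0f Y %.0f'%((np.median(P[:,:2],0)-O)@u,(np.median(P[:,:2],0)-O)@v))
    if n=='top': a=c['pixels'][130:340,150:500,::-1]; cv2.imwrite('pics/t12.png',cv2.resize(a,None,fx=2.2,fy=2.2,interpolation=cv2.INTER_CUBIC))
E
```

```text
clock: 64.6
eef_pos: [480.2, 391.3, 235.7]
eef_rot: [2.161, 1.57, 0.497]
wrist_force: [0.5, -0.4, 0.5]
finger_gap: 38.5
top tab 84 [  4.8  11.3 131. ] rim 137 [ 62.3 138.9] [-60.9  67.5] floor 33.0
  fitting_1 0.5 [374. 259.] [ 502. -130.   52.] dock X 120 Y 32
  fitting_1 0.38 [372. 274.] [ 450. -125.   53.] dock X 120 Y -21
  fitting_1 0.21 [356. 267.] [483. -73.  36.] dock X 65 Y 7
  lock 0.46 [456. 262.] [ 502. -390.   79.] dock X 379 Y 56
  pressure_gauge 0.51 [174. 295.] [379. 521.  35.] dock X -517 Y -151
  pressure_gauge 0.2 [458. 265.] [ 505. -401.   39.] dock X 389 Y 59
  work_lamp 0.83 [210. 211.] [655. 410.  33.] dock X -432 Y 134
  drip_tray 0.89 [458. 262.] [ 504. -400.   39.] dock X 388 Y 59
side tab 79 [ 6.1 14.8 20.9] rim 243 [ 62.  147.8] [-59.9  67.5] floor 32.3
  fitting_1 0.6 [350. 194.] [659. 381.  31.] dock X -404 Y 141
  lock 0.58 [271. 346.] [ 506. -403.   70.] dock X 392 Y 61
  lock 0.44 [269. 359.] [ 509. -404.   45.] dock X 392 Y 63
  pressure_gauge 0.91 [275. 183.] [395. 479.  28.] dock X -477 Y -131
  work_lamp 0.96 [352. 193.] [659. 380.  30.] dock X -403 Y 141
  drill_chuck 0.68 [398. 262.] [815.  23.  31.] dock X -61 Y 329
  drip_tray 0.71 [266. 360.] [ 508. -404.   45.] dock X 392 Y 63
```

View pics/t12.png

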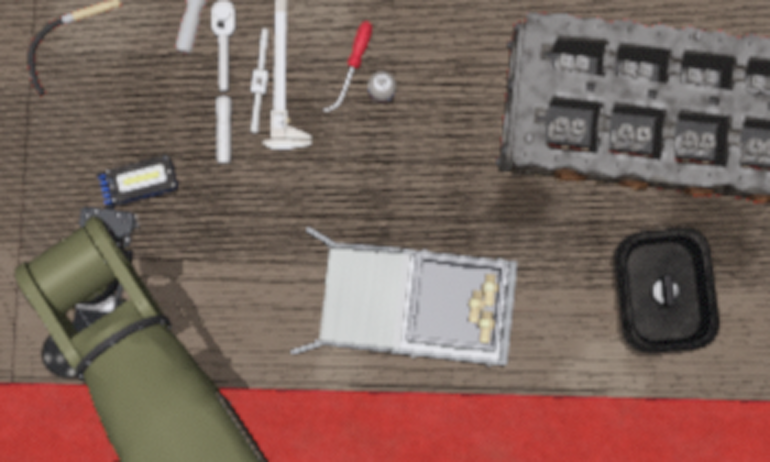

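The tote lies flat on the deck with all three fittings in its front at (485,305). The lock is in the tray at (665,291), and the bystanders are where they were.

```bash
python3 -c "
from cell import manip
print(manip.sign_off())"
```

```text
the job is handed in; nothing more can be done
None
```

The job is done and handed in at about 65 s of the 192 s allowed. The lock is in the drip tray, the three brass fittings are in the tote, and the tote is docked flat with its tab end last.

**What I did**
- **Lock:** I gripped it, turned it anticlockwise until it blocked, lifted it out and stood it in the tray.
- **Fittings:** I put all three into the tote while it stood on the bench. The tote was knocked about 2 cm aside partway through, so I measured it again before placing the second one.
- **Tote:** I turned it by its tab, dragged it to the ramp foot, then pushed it up and over the lip with open fingers on its rear.

**Last checks**
- Floor of the tote measures 32.3 to 33.0 mm (33 expected) and level, and the rear edge is at dock x of about 5 mm, so the origin is at about 72 mm (67 to 83 allowed).
- The lock is seen inside the tray, the work lamp and drill chuck are where they were, and the robot is clear of everything.

**What disagreed with the text**
- **Lock:** its grip already stood along the slot to within about 9°, so only a slight anticlockwise turn was possible before it blocked. It then lifted out freely.
- **Tote:** it started about a quarter turn away from facing the ramp, not just askew.
- **Fittings:** they measured about 23 mm high, not 31. I saw no fourth one.
- **Push force:** it rose briefly to 19 N at the ramp foot, above the stated 4 to 12 N, and fell away once I raised the fingers.
- **Pressure gauge:** the final top view put it about 27 mm from its first reading, with the arm partly covering it. The side view agreed with its start position to within 2 mm.

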